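# Stand an instrument tray in the UV dock and start the lamp

## Robot

A 6-joint arm with a two-finger parallel gripper is mounted at the origin on the work surface. World frame = base frame: x ahead of the robot, y to its left, z up, the work surface at z = 0. Lengths are in m, angles in degrees, forces in N, time in s.
With the tool pointing down it reaches from about 0.375 to 0.9 m from the base axis. Payload 3.1 kg.
Tool frame: the origin (TCP) lies midway between the tips of the shut fingers; the grasp point (between the pads) lies bot.hold_point_z behind it (bot.hold_point_z is the distance from the TCP to the grasp point, in m); z points along the fingers, y is the direction in which the jaws open and shut (so a half turn about z gives the same grasp; the last joint's range is limited). The gripper opens to 87 mm and grips with 3 to 60 N. Pads are 19 mm wide; open, the fingers measure 117 mm over their backs; the gripper's body (75 mm by 190 mm) begins 51 mm behind the grasp point.
Start: joints at [59.444, 30.224, 82.088, -0, 67.689, -10.227], TCP at [0.217, 0.586, 0.223] pointing down, gripper open.
Joint ranges: [-176.69, 176.69], [-43.24, 126.21], [12.49, 139.97], [-82, 262], [0, 151.66], [-163.58, 163.58]. Speed limits (degrees/s): [159.86, 159.86, 180, 180, 180, 180].

## Interface

Orientations are given as a 3x3 rotation matrix whose columns are the frame's x, y, z axes.
In Python, from rig import bot, vision, order gives the robot as it stands. The module is installed in compiled form; this text tells all that it offers.
- The arm moves only by the tool move_arm, never from a script. Its argument "moves" is a list of rows, each an object of numbers: "hand": the finger opening in mm, from 0 to 87; "x", "y", "z": the shift along the tool's x, y, z in units of 25 mm (1.0 is 25 mm); "wx", "wy", "wz": the turn, a rotation vector about the tool's x, y, z in degrees. In form: [{"hand": .., "x": .., "y": .., "z": .., "wx": .., "wy": .., "wz": ..}, ...]. A call has 1 to 20 rows; each row shifts and turns the commanded pose from where the row before left it, along the tool's axes as they then stand; what a row does not reach is not made up. A row lasts 1/10 s, in which the tool goes at most 50 mm and 8.59 degrees, less where a joint would pass 70% of its speed; a pose out of reach is approached as far as the arm can. A call is refused whole if a number of a shift passes 1 or a number of a turn 8.59, either way. A call with a gripper value outside its range is refused whole. The fingers move at their own pace and stop on an object; the grip force is fixed at half the most. Time passes only in rows, so rows that do not move let the fingers close. It gives the time, the measured TCP pose, the force and the opening at its end, in the units of the state.
- bot.read_state(): the state, without advancing time (a new reading comes with each control period).
- vision.capture(name): name is "scene" or "side" or "wrist"; returns a dict with "image" (384x512x3 uint8, red, green, blue), "z_map" (384x512 float32, m along the optical axis (not along the pixel's ray), 0 where there is no reading), "fx", "fy", "cx", "cy" (pixels), "k1" (the pictures are not rectified: a ray, as slopes to the right and down, at radius r is drawn at 1 + k1 r^2 times it, then the intrinsics apply), "pose" (4x4, takes a point from camera to world coordinates); the wrist camera has in their place "hand_eye" (4x4, takes a point from camera to tool coordinates, whose origin is the TCP and whose axes are the flange's). Camera axes: x right, y down, z forward; pixel columns grow to the right and rows downward; lengths in m; the calibration is good to about 2 mm. A picture is of the moment at which its call begins: read the wrist's pose just before it.
- order.hand_in(): hands the job in, once; it reports no verdict.
The state is a dict: "time_s": time; "joint_positions": joint angles; "qvel": joint speeds; "tau": joint torques, N m; "position": TCP position; "tcp_rot": TCP orientation; "force": force on the tool from outside, world axes, zero at the start; "moment": the same for the moment, N m; "opening": opening from 0.0 (shut) to 1.0 (fully open).
Only numpy, scipy, OpenCV 4.12 (cv2) and the standard library are available. Lean on these libraries where they do the work, as an engineer would, in place of code of your own. Each camera call takes 0.05 s, during which the arm holds its last target.

## Task

Bring the flat instrument tray up to the steel fence, plain end first, and tip it upright there by pushing it against the fence so that it pivots on its plain end; let go so that it stands by itself against the fence. Then take it again and stand it, lip end up, fully down in the slot of the UV dock and let go; finally turn the key clockwise to its stop, hold it there a moment and let it spring back. Leave everything else on the counter where it is.

Things in the scene. Friction and masses are not known exactly. Their poses are not given: they have to be found in the camera images.
- tray_center (a point): Instrument tray: a flat perforated aluminium plate, 130 long (its x) x 60 wide (its y) x 5 thick, with one lip 5 thick bent up square at its -x end, over the full 60 width, reaching 45 above the plate's underside (40 above its top face). 0.2 kg give or take a quarter. Lies flat on the counter at the start, lip up. Point: centre of the plate, 2.5 above its underside. x points from the lip end to the plain end, z from the underside to the side the lip stands on.
- tray_lip (a point): Middle of the free (top) edge of the tray's lip; same axes as the tray; in the tray's frame it is 62.5 along -x and 42.5 along +z from the plate's centre. The lip's outer face lies 2.5 farther along -x (65 from the plate's centre).
- tray_foot (a point): Middle of the tray's plain end face, opposite the lip (65 along +x from the plate's centre); same axes. The tray stands on this end when tipped up. With this end square against the fence, 5 to 10 N on the lip's outer face, following it up its arc, raises the lip end; this end slips back about 5 as it comes upright.
- fence_face (a point): Fence: a fixed upright steel stop, 130 wide, 75 high, 12 thick, braced behind. Point: foot of its flat front face, mid width, at counter height. x points into the face (the way to push), y along the face, z up. The tipped-up tray's lip hangs over the fence's top and its weight leans the tray onto the fence, so that it stays up by itself.
- dock_slot (a point): UV dock: a fixed white block, 80 (x) x 120 (y) x 45 high, with one straight slot in its top, 10 wide (x), 72 long (y), 30 deep, its mouth chamfered by 3. Point: centre of the slot's mouth, at the block's top. x across the slot, y along it, z up. Two lamp tubes on posts stand 66 to 80 along +x from the slot, up to 120 above the counter. The dock and the fence may change sides.
- key_grip (a point): Key of the lamp switch, standing upright on a fixed grey box 80 x 80 x 60 high: a black grip 28 long (x), 10 thick (y), 30 high, top at 104 above the counter. Point: centre of the grip, on the turning axis, 89 above the counter; below it a bare stem and a collar up to 64 above the counter. x lies along the grip's long side and turns with the key.
- key (a joint): Angle of the key: 0 at rest (run), grows clockwise seen from above, end stop (start) at 1.15 rad. A spring drives it back to 0 (0.06 N m per rad).
- swab_jar: Bystander: closed glass jar with a steel lid, diameter 94, height 91, at the left, level with the tray. Origin: centre of its underside.
- bowl: Bystander: open steel bowl, diameter 120, height 45, at the right, level with the tray. Origin: centre of its underside.
- drop_bottle: Bystander: small white bottle with a black cap, diameter 32, height 60, left, nearer the robot than the tray. Origin: centre of its underside.
- carton: Bystander: low paper carton, 35 x 75 x 32 high, right, nearer the robot than the tray. Origin: centre of its underside.
- cup: Bystander: clear plastic cup, diameter 56, height 65, beyond the key box, a little left. Origin: centre of its underside.
- pen_cup: Bystander: steel pen cup with two pens in it, foot diameter 64, height 75 (pens to 115), beyond the key box, a little right. Origin: centre of its underside.
- pump_bottle: Bystander: white bottle, diameter 64, height 130, far left. Origin: centre of its underside.

How it is judged:
By the outcome, as a careful person would: the job done as asked, in the order asked, and still so for the second after the job is handed in, with the robot touching nothing.
It also fails if it takes over 72 s, if anything falls off the work surface, if the arm or the gripper's body presses on something with over 40 N, if the wrist force passes 120 N, or if a joint passes its speed limit or range.

## Working session

There is one attempt and no reset: what is moved stays moved. The work goes in short steps, Python scripts to look and compute and a tool call to move; the robot and the scene stay as the last step left them, time stands still between calls to the robot, and variables do not carry over. Pictures are saved under pics/ and viewed, and the job is handed in when it is done.

Besides the shell and the picture viewer there is one more tool, called after ">>>" by a JSON object that holds its "op" and its "data". move_arm: Moves the arm, as the interface text tells. Its arguments: {"type":"object","properties":{"moves":{"type":"array"}},"required":["moves"]}

```bash
mkdir -p pics; ls
python3 - <<'E'
from rig import bot,vision,order
import cv2,numpy as np
s=bot.read_state();print(s, bot.hold_point_z)
for n in ("scene","side"):
    c=vision.capture(n);cv2.imwrite(f"pics/{n}0.png",c["image"][:,:,::-1])
    np.savez(f"{n}0.npz",**c)
    print(n,c["fx"],c["fy"],c["cx"],c["cy"],c["k1"],np.round(c["pose"],4).tolist())
E
```

```text
pics
{'time_s': 0.0, 'joint_positions': array([ 5.94442070e+01,  3.02787624e+01,  8.21570596e+01, -4.88762277e-05,
        6.76883826e+01, -1.02263233e+01]), 'qvel': array([ 0.01491562,  0.05008671, -0.08623441, -0.10685434,  0.08415784,
        0.01396567]), 'tau': array([ 1.26564151e-03, -4.40049613e+01, -1.76590276e+01,  6.30921288e-02,
        5.83816285e-02, -1.85682702e-04]), 'position': array([0.21671904, 0.58543939, 0.22157008]), 'tcp_rot': array([[-9.37710268e-01,  3.47416522e-01, -1.10136800e-03],
       [ 3.47418056e-01,  9.37708488e-01, -1.86714764e-03],
       [ 3.84084185e-04, -2.13347864e-03, -9.99997650e-01]]), 'force': array([ 0.07948663, -0.26011329, -0.10271566]), 'moment': array([-0.00241853,  0.01383548, -0.01277003]), 'opening': 0.9981165978845391} 0.0187
scene 367.4596672059515 367.4596672059515 264.7183948808124 189.0483002611568 -0.05611160953292945 [[0.546, 0.6651, -0.5094, 1.1696], [0.8377, -0.4291, 0.3377, -0.3717], [0.006, -0.6111, -0.7915, 0.9676], [0.0, 0.0, 0.0, 1.0]]
side 378.482043699723 378.482043699723 259.5412899154623 196.62594290208494 -0.07313734117995742 [[0.8693, -0.2738, 0.4116, 0.1631], [-0.4943, -0.4919, 0.7167, -0.6784], [0.0063, -0.8265, -0.5629, 0.5992], [0.0, 0.0, 0.0, 1.0]]
```

View pics/scene0.png

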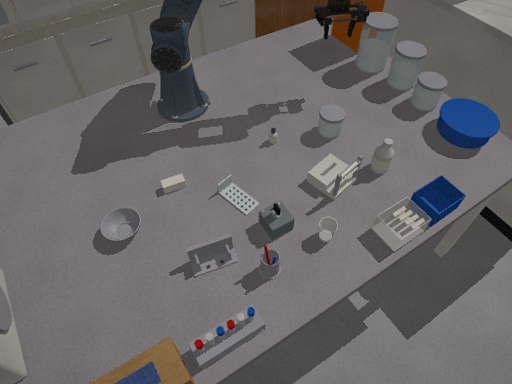

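View pics/side0.png

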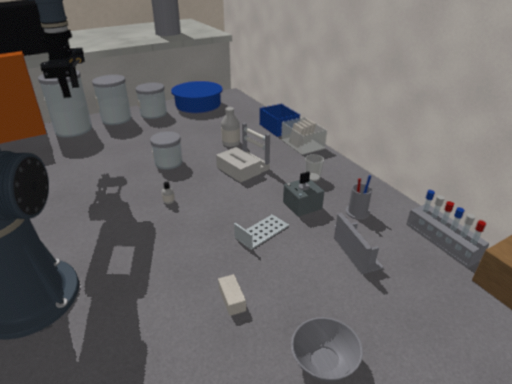

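The scene view shows the tray at about (238,198) with its lip at (226,185). The fence is at (212,252), seen from its braced back, the dock at (332,177) and the key box at (277,218). I'll deproject the depth next.

```bash
cat > h.py <<'E'
import numpy as np,cv2
from scipy.spatial.transform import Rotation as R
def K(c): return np.array([[c["fx"],0,c["cx"]],[0,c["fy"],c["cy"]],[0,0,1.]],float)
def slopes(c,uv):
    uv=np.asarray(uv,np.float64).reshape(-1,1,2)
    d=np.array([float(c["k1"]),0,0,0])
    return cv2.undistortPointsIter(uv,K(c),d,None,None,(3,50,1e-10)).reshape(-1,2)
def cloud(c,pose=None):
    h,w=c["z_map"].shape
    u,v=np.meshgrid(np.arange(w),np.arange(h))
    s=slopes(c,np.stack([u,v],-1).reshape(-1,2)).reshape(h,w,2)
    z=c["z_map"]; P=np.concatenate([s*z[...,None],z[...,None]],-1)
    T=c["pose"] if pose is None else pose
    Q=P@T[:3,:3].T+T[:3,3]; Q[z<=0]=np.nan
    return Q
def onplane(c,uv,z,pose=None):
    T=c["pose"] if pose is None else pose
    s=slopes(c,uv); d=np.c_[s,np.ones(len(s))]@T[:3,:3].T; o=T[:3,3]
    return o+d*((z-o[2])/d[:,2])[:,None]
def wristpose(c,st):
    T=np.eye(4);T[:3,:3]=st["tcp_rot"];T[:3,3]=st["position"]
    return T@c["hand_eye"]
E
python3 - <<'E'
from h import *
for n in ("scene","side"):
    c=dict(np.load(f"{n}0.npz"));Q=cloud(c)
    # topdown height map: x 0.3..1.0, y -0.4..0.5, 2mm... 
    x0,y0,r=0.35,-0.4,0.00125
    W=np.zeros((560,640,3),np.uint8)
    ok=np.isfinite(Q[...,0])
    Z=Q[...,2]
    q=Q[ok];col=c["image"][ok]
    print(n,"table z",np.median(q[(abs(q[:,2])<.02)&(q[:,0]>.3)&(q[:,0]<1)][:,2]))
    i=((q[:,0]-x0)/r).astype(int); j=((0.4-q[:,1])/r).astype(int)
    o=np.argsort(q[:,2]);o=o[(i[o]>=0)&(i[o]<560)&(j[o]>=0)&(j[o]<640)]
    W[559-i[o],j[o]]=col[o]
    W=cv2.dilate(W,np.ones((2,2)))
    cv2.imwrite(f"pics/top_{n}.png",W[:,:,::-1])
E
```

```text
scene table z 3.583853003319426e-05
side table z -0.0004278906646165703
```

Run:
```python
import cv2
a=cv2.imread("pics/scene0.png")[120:300,150:400];cv2.imwrite("pics/scene0z.png",cv2.resize(a,None,fx=3.2,fy=3.2,interpolation=3))
a=cv2.imread("pics/side0.png")[110:310,200:410];cv2.imwrite("pics/side0z.png",cv2.resize(a,None,fx=3,fy=3,interpolation=3))
```

```text
(no output)
```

View pics/top_scene.png

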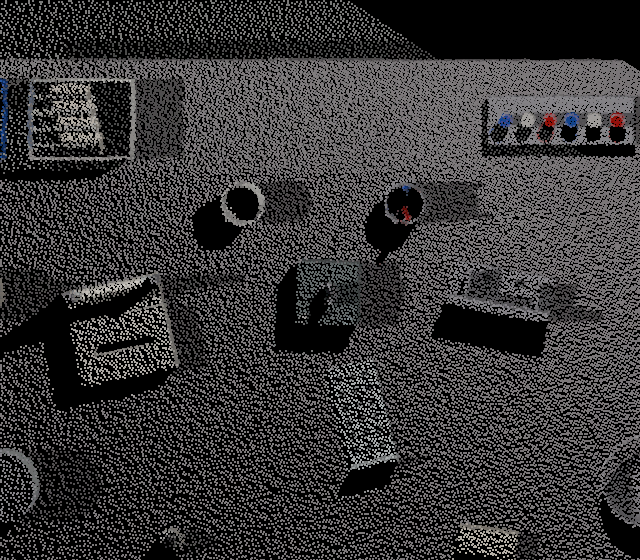

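View pics/scene0z.png

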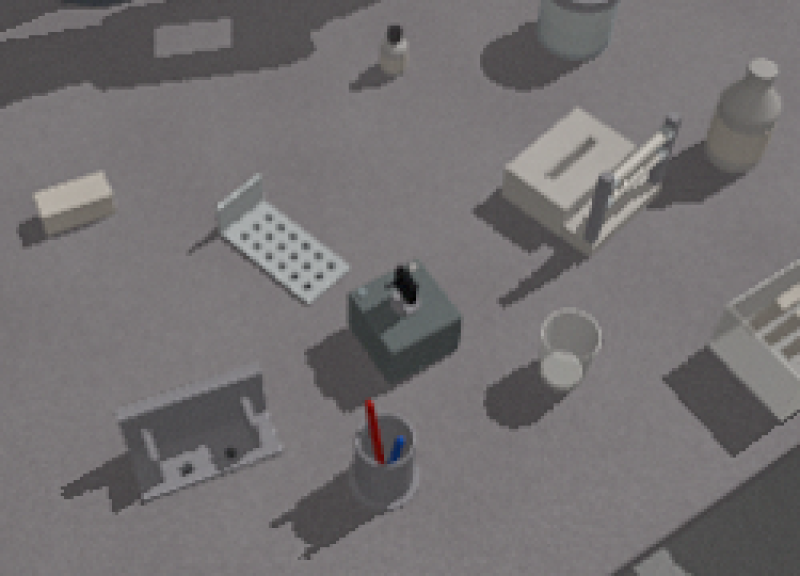

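View pics/side0z.png

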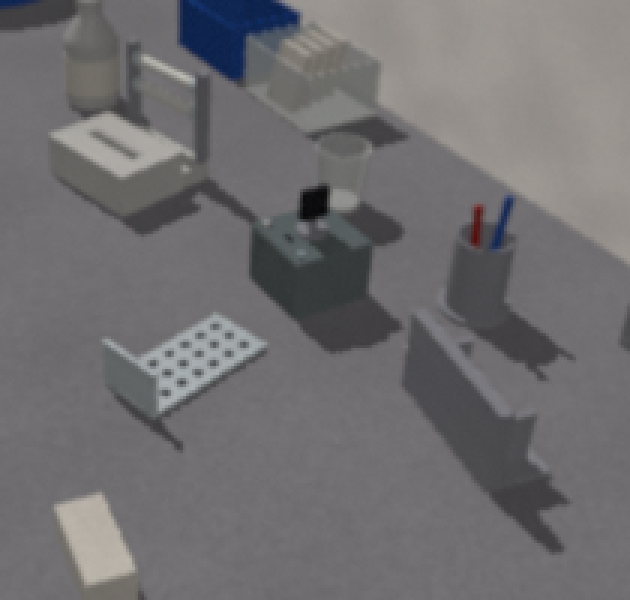

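```bash
cat > m.py <<'E'
from h import *
C={n:dict(np.load(f"{n}0.npz")) for n in ("scene","side")}
Q=np.concatenate([cloud(C[n]).reshape(-1,3) for n in C]);src=np.concatenate([np.full(cloud(C[n]).size//3,i) for i,n in enumerate(C)])
col=np.concatenate([C[n]["image"].reshape(-1,3) for n in C])
ok=np.isfinite(Q[:,0]);Q,src,col=Q[ok],src[ok],col[ok]
def box(xr,yr,zr,s=None):
    m=(Q[:,0]>xr[0])&(Q[:,0]<xr[1])&(Q[:,1]>yr[0])&(Q[:,1]<yr[1])&(Q[:,2]>zr[0])&(Q[:,2]<zr[1])
    if s is not None:m&=src==s
    return m
def rect(p):
    c,wh,a=cv2.minAreaRect((p[:,:2]*1000).astype(np.float32)); return np.round(c,1),np.round(wh,1),round(a,2)
E
python3 - <<'E'
from m import *
for s in (0,1):
    print(s,"tray plate",rect(Q[box((.42,.62),(-.15,.02),(.0035,.012),s)]))
    l=Q[box((.42,.52),(-.12,0),(.015,.06),s)];print(" lip",rect(l),l[:,2].max(),len(l))
    d=Q[box((.5,.72),(.15,.36),(.04,.05),s)];print(" dock top",rect(d),len(d))
    k=box((.58,.75),(-.1,.08),(.055,.065),s);print(" box top",rect(Q[k]))
    k=box((.6,.74),(-.09,.06),(.076,.12),s);k&=col.max(1)<70;print(" key",rect(Q[k]),k.sum(),Q[k][:,2].max(),Q[k].mean(0),np.median(Q[k],0))
    f=Q[box((.6,.72),(-.31,-.13),(.068,.085),s)];print(" fence top",rect(f),len(f),f[:,2].max())
f=Q[box((.6,.68),(-.31,-.13),(.008,.065),1)]
print(len(f),f.min(0),f.max(0))
c=f.mean(0);u,sv,vt=np.linalg.svd(f-c);print(c,vt[2],sv)
r=(f-c)@vt[2];g=f[abs(r)<.004];c=g.mean(0);u,sv,vt=np.linalg.svd(g-c);print(len(g),c,vt[2],sv/np.sqrt(len(g)),g.min(0),g.max(0))
l=Q[box((.42,.52),(-.12,0),(.008,.042),1)];c=l.mean(0);u,sv,vt=np.linalg.svd(l-c);print("lip",c,vt[2],sv/np.sqrt(len(l)),len(l))
E
```

```text
0 tray plate (array([520.2, -62.6]), array([176.2, 174.2]), 5.91)
 lip (array([473. , -67.8]), array([ 8.7, 61.9]), 13.68) 0.04642992860998718 104
 dock top (array([637.4, 249.4]), array([119.4, 124.1]), 11.93) 650
 box top (array([684.3,  -9.9]), array([79.7, 80.2]), 88.42)
 key (array([684.7, -10.4]), array([ 8.9, 28.1]), 86.03) 56 0.10576974644130921 [ 0.68662813 -0.0115564   0.09579034] [ 0.68778743 -0.01256298  0.09857405]
 fence top (array([ 664.7, -221. ]), array([128. ,  15.4]), 79.54) 235 0.07946879576684474
1 tray plate (array([532.7, -62.9]), array([132.5,  83.1]), 14.05)
 lip (array([469.5, -67.3]), array([ 7.8, 61. ]), 14.77) 0.04669887466537348 216
 dock top (array([633.7, 250.2]), array([119.3, 125.2]), 12.41) 559
 box top (array([681.3,  -9.5]), array([81.9, 79.8]), 89.66)
 key (array([680.7, -10.3]), array([10.9, 29.6]), 86.39) 98 0.10463532133124598 [ 0.67890254 -0.0110899   0.09189231] [ 0.67813642 -0.011716    0.09229491]
 fence top (array([ 663.1, -222.9]), array([132.4,  14.2]), 78.76) 287 0.07672124411827141
787 [ 0.64439703 -0.28739546  0.00804211] [ 0.67997724 -0.15648915  0.06496576]
[ 0.65776259 -0.23266141  0.03692634] [-0.98710814  0.15798478 -0.02565789] [1.13032394 0.45871175 0.15800546]
647 [ 0.65818428 -0.2242476   0.03860281] [-0.98226883  0.18728474 -0.00850731] [0.03940223 0.01606974 0.00133585] [ 0.64537285 -0.28715029  0.00806995] [ 0.67216282 -0.15648915  0.06496576]
lip [ 0.46874209 -0.07042706  0.02524692] [ 0.96553048  0.26025488 -0.0042766 ] [0.01880665 0.01000174 0.00114682] 213
```

>>> {"op": "move_arm", "data": {"moves": [{"hand": 87,"x": -0.9,"y": -1,"z": 0},{"hand": 87,"x": -0.9,"y": -1,"z": 0},{"hand": 87,"x": -0.9,"y": -1,"z": 0},{"hand": 87,"x": -0.9,"y": -1,"z": 0},{"hand": 87,"x": -0.9,"y": -1,"z": 0},{"hand": 87,"x": -0.9,"y": -1,"z": 0},{"hand": 87,"x": -0.9,"y": -1,"z": 0},{"hand": 87,"x": -0.9,"y": -1,"z": 0},{"hand": 87,"x": -0.9,"y": -1,"z": 0},{"hand": 87,"x": -0.9,"y": -1,"z": 0},{"hand": 87,"x": -0.9,"y": -1,"z": 0},{"hand": 87,"x": -0.9,"y": -1,"z": 0},{"hand": 87,"x": -0.9,"y": -1,"z": 0},{"hand": 87,"x": -0.9,"y": -1,"z": 0},{"hand": 87,"x": -0.9,"y": -1,"z": 0},{"hand": 87,"x": -0.9,"y": -1,"z": 0},{"hand": 87,"x": -0.9,"y": -1,"z": 0},{"hand": 87,"x": -0.9,"y": -1,"z": 0},{"hand": 87,"x": -0.9,"y": -1,"z": 0},{"hand": 87,"x": -0.9,"y": -1,"z": 0}]}}

```text
schema error: expected keys hand, x, y, z, wx, wy, wz
```

>>> {"op": "move_arm", "data": {"moves": [{"hand": 87,"wz": -8.5},{"hand": 87,"wz": -8.5},{"hand": 87,"wz": -8.5},{"hand": 87,"wz": -8.5},{"hand": 87,"wz": -0.6},{"hand": 87}]}}

```text
schema error: expected keys hand, x, y, z, wx, wy, wz
```

```bash
cat > w.py <<'E'
import sys
from rig import bot,vision
from h import *
def snap(tag):
    st=bot.read_state();c=vision.capture("wrist");T=wristpose(c,st);c["pose"]=T
    cv2.imwrite(f"pics/w{tag}.png",c["image"][:,:,::-1]);np.savez(f"w{tag}.npz",**c);return st,c
if __name__=="__main__":
    st,c=snap(sys.argv[1])
    print({k:np.round(st[k],4).tolist() for k in ("time_s","joint_positions","position","tcp_rot","force","opening")})
    print(np.round(c["hand_eye"],3).tolist())
E
python3 w.py 1
```

```text
{'time_s': 0.1, 'joint_positions': [59.4439, 30.2747, 82.1483, 0.0013, 67.6889, -10.2266], 'position': [0.2168, 0.5855, 0.2217], 'tcp_rot': [[-0.9377, 0.3474, -0.001], [0.3474, 0.9377, -0.0017], [0.0004, -0.0019, -1.0]], 'force': [-0.8817, -0.3954, -0.7592], 'opening': 0.9959}
[[0.0, -0.965, -0.262, 0.072], [1.0, 0.0, 0.0, -0.002], [-0.0, -0.262, 0.965, -0.161], [0.0, 0.0, 0.0, 1.0]]
```

View pics/w1.png

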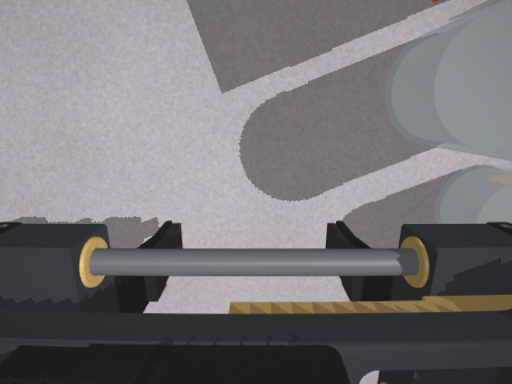

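>>> {"op": "move_arm", "data": {"moves": [{"hand": 87,"x": -0.9,"y": -1,"z": 0,"wx": 0,"wy": 0,"wz": 0},{"hand": 87,"x": -0.9,"y": -1,"z": 0,"wx": 0,"wy": 0,"wz": 0},{"hand": 87,"x": -0.9,"y": -1,"z": 0,"wx": 0,"wy": 0,"wz": 0},{"hand": 87,"x": -0.9,"y": -1,"z": 0,"wx": 0,"wy": 0,"wz": 0},{"hand": 87,"x": -0.9,"y": -1,"z": 0,"wx": 0,"wy": 0,"wz": 0},{"hand": 87,"x": -0.9,"y": -1,"z": 0,"wx": 0,"wy": 0,"wz": 0},{"hand": 87,"x": -0.9,"y": -1,"z": 0,"wx": 0,"wy": 0,"wz": 0},{"hand": 87,"x": -0.9,"y": -1,"z": 0,"wx": 0,"wy": 0,"wz": 0},{"hand": 87,"x": -0.9,"y": -1,"z": 0,"wx": 0,"wy": 0,"wz": 0},{"hand": 87,"x": -0.9,"y": -1,"z": 0,"wx": 0,"wy": 0,"wz": 0},{"hand": 87,"x": -0.9,"y": -1,"z": 0,"wx": 0,"wy": 0,"wz": 0},{"hand": 87,"x": -0.9,"y": -1,"z": 0,"wx": 0,"wy": 0,"wz": 0},{"hand": 87,"x": -0.9,"y": -1,"z": 0,"wx": 0,"wy": 0,"wz": 0},{"hand": 87,"x": -0.9,"y": -1,"z": 0,"wx": 0,"wy": 0,"wz": 0},{"hand": 87,"x": -0.9,"y": -1,"z": 0,"wx": 0,"wy": 0,"wz": 0},{"hand": 87,"x": -0.9,"y": -1,"z": 0,"wx": 0,"wy": 0,"wz": 0},{"hand": 87,"x": -0.9,"y": -1,"z": 0,"wx": 0,"wy": 0,"wz": 0},{"hand": 87,"x": -0.9,"y": -1,"z": 0,"wx": 0,"wy": 0,"wz": 0},{"hand": 87,"x": -0.9,"y": -1,"z": 0,"wx": 0,"wy": 0,"wz": 0},{"hand": 87,"x": -0.9,"y": -1,"z": 0,"wx": 0,"wy": 0,"wz": 0}]}}

```text
time_s: 2.15
position: [0.4655, -0.0404, 0.2224]
tcp_rot: [[-0.938, 0.348, -0.0], [0.348, 0.938, 0.0], [0.0, 0.0, -1.0]]
force: [0.5, -0.1, 0.8]
opening: 1.001
```

>>> {"op": "move_arm", "data": {"moves": [{"hand": 87,"x": 0,"y": 0,"z": 0,"wx": 0,"wy": 0,"wz": -8.5},{"hand": 87,"x": 0,"y": 0,"z": 0,"wx": 0,"wy": 0,"wz": -8.5},{"hand": 87,"x": 0,"y": 0,"z": 0,"wx": 0,"wy": 0,"wz": -8.5},{"hand": 87,"x": 0,"y": 0,"z": 0,"wx": 0,"wy": 0,"wz": -8.5},{"hand": 87,"x": 0,"y": 0,"z": 0,"wx": 0,"wy": 0,"wz": -0.6},{"hand": 87,"x": 0,"y": 0,"z": 0,"wx": 0,"wy": 0,"wz": 0}]}}

```text
time_s: 2.75
position: [0.4652, -0.0391, 0.2224]
tcp_rot: [[-0.97, -0.244, -0.0], [-0.244, 0.97, 0.0], [0.0, 0.0, -1.0]]
force: [-0.1, -0.9, -0.6]
opening: 0.999
```

```bash
python3 w.py 2
```

```text
{'time_s': 2.75, 'joint_positions': [-18.5555, 18.1113, 104.063, 0.0029, 57.8459, -122.668], 'position': [0.4652, -0.0391, 0.2224], 'tcp_rot': [[-0.9698, -0.2438, -0.0003], [-0.2438, 0.9698, 0.0002], [0.0003, 0.0002, -1.0]], 'force': [-0.069, -0.928, -0.6327], 'opening': 0.9989}
[[0.0, -0.965, -0.262, 0.073], [1.0, 0.0, 0.0, -0.001], [0.0, -0.262, 0.965, -0.161], [0.0, 0.0, 0.0, 1.0]]
```

View pics/w2.png

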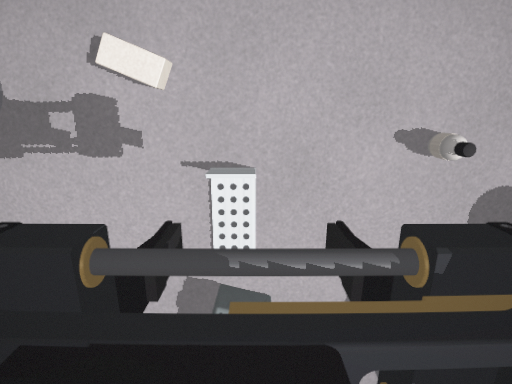

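Run:
```python
from h import *
c=dict(np.load("w2.npz"));im=c["image"]
a=im[155:250,195:270];cv2.imwrite("pics/w2z.png",cv2.resize(a[:,:,::-1],None,fx=8,fy=6,interpolation=0))
print(im[160:184,232].mean(1).round().tolist())
print(im[176,200:262].mean(1).round().tolist())
P=onplane(c,[[206.5,176],[256,176]],.045);print(P)
Q=cloud(c)
m=Q[160:185,205:258];print(np.nanmax(m[...,2]), np.nanmean(Q[195:240,214:255],axis=(0,1)))
```

```text
[166.0, 166.0, 128.0, 109.0, 109.0, 108.0, 107.0, 119.0, 139.0, 139.0, 137.0, 137.0, 137.0, 136.0, 224.0, 234.0, 232.0, 233.0, 234.0, 235.0, 235.0, 234.0, 234.0, 197.0]
[166.0, 166.0, 166.0, 165.0, 163.0, 173.0, 226.0, 233.0, 232.0, 232.0, 232.0, 232.0, 232.0, 233.0, 233.0, 232.0, 232.0, 233.0, 232.0, 232.0, 232.0, 233.0, 232.0, 233.0, 233.0, 233.0, 233.0, 233.0, 233.0, 233.0, 232.0, 233.0, 232.0, 233.0, 233.0, 233.0, 233.0, 233.0, 233.0, 233.0, 233.0, 233.0, 233.0, 234.0, 234.0, 233.0, 233.0, 233.0, 233.0, 233.0, 233.0, 233.0, 234.0, 233.0, 234.0, 231.0, 187.0, 171.0, 172.0, 174.0, 174.0, 173.0]
[[ 0.47640207 -0.09499628  0.045     ]
 [ 0.46206783 -0.03796533  0.045     ]]
0.04617457905168787 [ 0.53385455 -0.05078816  0.00423075]
```

View pics/w2z.png

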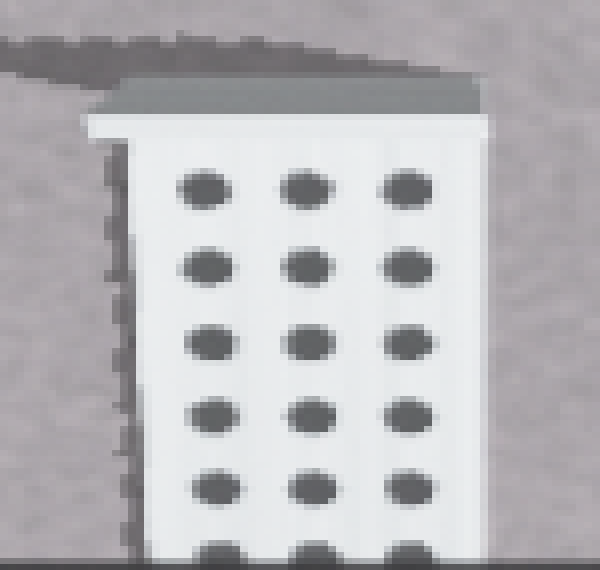

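>>> {"op": "move_arm", "data": {"moves": [{"hand": 87,"x": -0.16,"y": -0.6,"z": 0.7,"wx": 0,"wy": 0,"wz": 0},{"hand": 87,"x": 0,"y": -0.53,"z": 1,"wx": 0,"wy": 0,"wz": 0},{"hand": 87,"x": 0,"y": 0,"z": 1,"wx": 0,"wy": 0,"wz": 0},{"hand": 87,"x": 0,"y": 0,"z": 1,"wx": 0,"wy": 0,"wz": 0},{"hand": 87,"x": 0,"y": 0,"z": 1,"wx": 0,"wy": 0,"wz": 0},{"hand": 87,"x": 0,"y": 0,"z": 1,"wx": 0,"wy": 0,"wz": 0},{"hand": 87,"x": 0,"y": 0,"z": 0.5,"wx": 0,"wy": 0,"wz": 0},{"hand": 87,"x": 0,"y": 0,"z": 0,"wx": 0,"wy": 0,"wz": 0}]}}

```text
time_s: 3.6
position: [0.4751, -0.0651, 0.0659]
tcp_rot: [[-0.97, -0.245, -0.004], [-0.245, 0.97, 0.001], [0.003, 0.002, -1.0]]
force: [-0.6, 0.5, -0.1]
opening: 0.999
```

```bash
python3 w.py 3
```

```text
{'time_s': 3.6, 'joint_positions': [-21.1869, 34.7617, 110.0504, -0.0007, 35.419, -125.3618], 'position': [0.4751, -0.0651, 0.0659], 'tcp_rot': [[-0.9695, -0.2449, -0.0038], [-0.2449, 0.9695, 0.0015], [0.0033, 0.0023, -1.0]], 'force': [-0.6472, 0.4872, -0.0932], 'opening': 0.9994}
[[0.0, -0.965, -0.262, 0.073], [1.0, 0.0, 0.0, -0.001], [0.0, -0.262, 0.965, -0.161], [0.0, 0.0, 0.0, 1.0]]
```

View pics/w3.png

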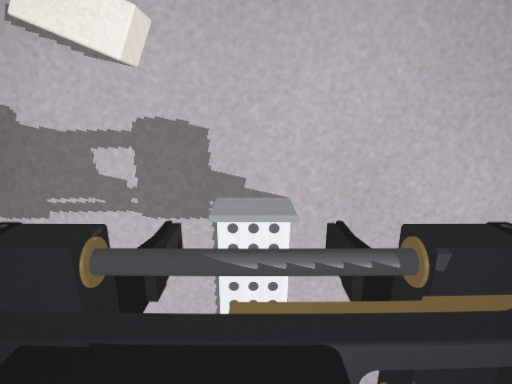

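The lip is centred between the fingers (columns 210–297, finger midline about 254). I'll descend and grip.

>>> {"op": "move_arm", "data": {"moves": [{"hand": 87,"x": 0,"y": 0,"z": 0.8,"wx": 0,"wy": 0,"wz": 0},{"hand": 87,"x": 0,"y": 0,"z": 0.8,"wx": 0,"wy": 0,"wz": 0},{"hand": 87,"x": 0,"y": 0,"z": 0.6,"wx": 0,"wy": 0,"wz": 0},{"hand": 87,"x": 0,"y": 0,"z": 0.24,"wx": 0,"wy": 0,"wz": 0},{"hand": 87,"x": 0,"y": 0,"z": 0,"wx": 0,"wy": 0,"wz": 0},{"hand": 87,"x": 0,"y": 0,"z": 0,"wx": 0,"wy": 0,"wz": 0},{"hand": 40,"x": 0,"y": 0,"z": 0,"wx": 0,"wy": 0,"wz": 0},{"hand": 40,"x": 0,"y": 0,"z": 0,"wx": 0,"wy": 0,"wz": 0},{"hand": 40,"x": 0,"y": 0,"z": 0,"wx": 0,"wy": 0,"wz": 0},{"hand": 40,"x": 0,"y": 0,"z": 0,"wx": 0,"wy": 0,"wz": 0},{"hand": 40,"x": 0,"y": 0,"z": 0,"wx": 0,"wy": 0,"wz": 0},{"hand": 40,"x": 0,"y": 0,"z": 0,"wx": 0,"wy": 0,"wz": 0}]}}

```text
time_s: 4.85
position: [0.4763, -0.0655, 0.0067]
tcp_rot: [[-0.969, -0.247, 0.0], [-0.247, 0.969, -0.0], [-0.0, -0.0, -1.0]]
force: [-0.1, 0.0, 3.7]
opening: 0.682
```

>>> {"op": "move_arm", "data": {"moves": [{"hand": 40,"x": 0,"y": 0,"z": -0.2,"wx": 0,"wy": 0,"wz": 0},{"hand": 40,"x": 0,"y": 0,"z": 0,"wx": 0,"wy": 0,"wz": 6.3},{"hand": 40,"x": 0,"y": 0,"z": 0,"wx": 0,"wy": 0,"wz": 6.2},{"hand": 40,"x": 0,"y": 0,"z": 0,"wx": 0,"wy": 0,"wz": 6.2},{"hand": 40,"x": 0,"y": 0,"z": 0,"wx": 0,"wy": 0,"wz": 6.2},{"hand": 40,"x": -0.3,"y": -0.5,"z": 0,"wx": 0,"wy": 0,"wz": 0},{"hand": 40,"x": -0.4,"y": -0.6,"z": 0,"wx": 0,"wy": 0,"wz": 0},{"hand": 40,"x": -0.4,"y": -0.6,"z": 0,"wx": 0,"wy": 0,"wz": 0},{"hand": 40,"x": -0.4,"y": -0.6,"z": 0,"wx": 0,"wy": 0,"wz": 0},{"hand": 40,"x": -0.4,"y": -0.6,"z": 0,"wx": 0,"wy": 0,"wz": 0},{"hand": 40,"x": -0.4,"y": -0.6,"z": 0,"wx": 0,"wy": 0,"wz": 0},{"hand": 40,"x": -0.3,"y": -0.6,"z": 0,"wx": 0,"wy": 0,"wz": 0},{"hand": 40,"x": -0.3,"y": -0.45,"z": 0,"wx": 0,"wy": 0,"wz": 0},{"hand": 40,"x": -0.13,"y": -0.21,"z": 0,"wx": 0,"wy": 0,"wz": 0},{"hand": 40,"x": 0,"y": 0,"z": 0,"wx": 0,"wy": 0,"wz": 0},{"hand": 40,"x": 0,"y": 0,"z": 0,"wx": 0,"wy": 0,"wz": 0}]}}

```text
time_s: 6.45
position: [0.528, -0.1957, 0.0114]
tcp_rot: [[-0.983, 0.184, -0.001], [0.184, 0.983, 0.001], [0.002, 0.001, -1.0]]
force: [0.3, -0.1, -1.8]
opening: 0.681
```

```bash
cat > pic.py <<'E'
import sys
from rig import bot,vision
from h import *
t=sys.argv[1]
for n,b in (("scene",(150,400,140,330)),("side",(200,430,110,330))):
    c=vision.capture(n);np.savez(f"{n}{t}.npz",**c)
    a=c["image"][b[2]:b[3],b[0]:b[1],::-1];cv2.imwrite(f"pics/{n}{t}.png",cv2.resize(a,None,fx=2.7,fy=2.7,interpolation=3))
E
python3 pic.py a
```

```text
(no output)
```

View pics/scenea.png

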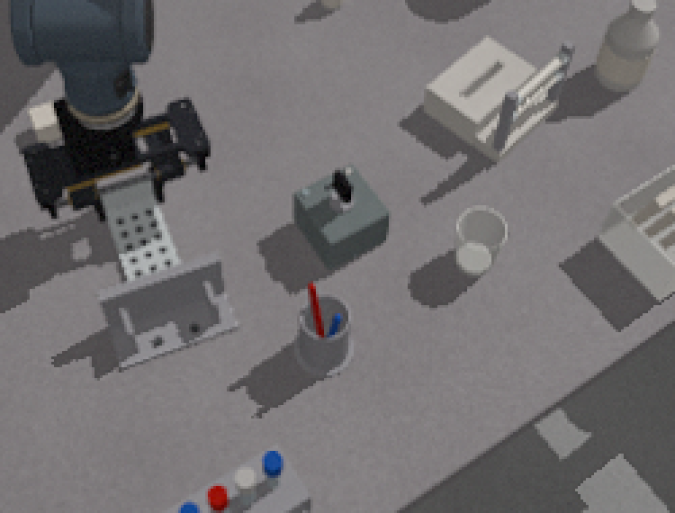

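View pics/sidea.png

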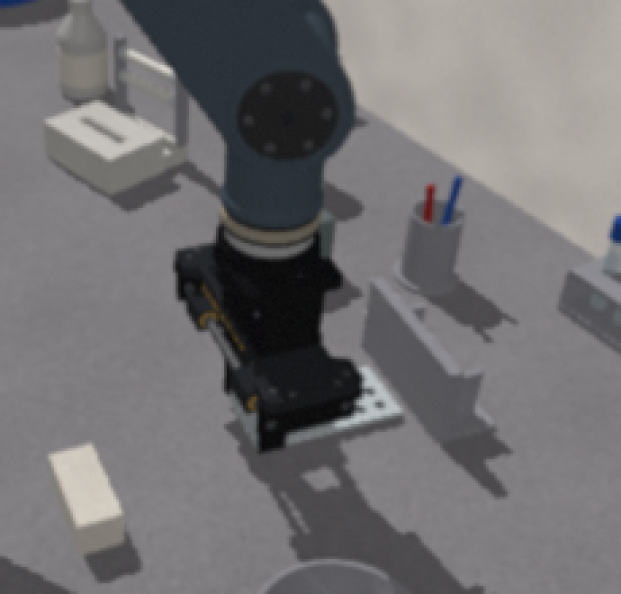

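>>> {"op": "move_arm", "data": {"moves": [{"hand": 40,"x": 0,"y": 0,"z": 0.15,"wx": 0,"wy": 0,"wz": 0},{"hand": 40,"x": -0.12,"y": 0,"z": 0,"wx": 0,"wy": 0,"wz": 0},{"hand": 40,"x": -0.12,"y": 0,"z": 0,"wx": 0,"wy": 0,"wz": 0},{"hand": 40,"x": -0.08,"y": 0,"z": 0,"wx": 0,"wy": 0,"wz": 0},{"hand": 40,"x": -0.08,"y": 0,"z": 0,"wx": 0,"wy": 0,"wz": 0},{"hand": 40,"x": 0,"y": 0,"z": 0,"wx": 0,"wy": 0,"wz": 0}]}}

```text
time_s: 7.15
position: [0.5388, -0.1984, 0.0078]
tcp_rot: [[-0.983, 0.184, 0.0], [0.184, 0.983, -0.0], [-0.0, -0.0, -1.0]]
force: [-0.4, -0.2, -1.9]
opening: 0.684
```

>>> {"op": "move_arm", "data": {"moves": [{"hand": 40,"x": -0.06,"y": 0,"z": 0,"wx": 0,"wy": 0,"wz": 0},{"hand": 40,"x": -0.06,"y": 0,"z": 0,"wx": 0,"wy": 0,"wz": 0},{"hand": 40,"x": 0,"y": 0,"z": 0,"wx": 0,"wy": 0,"wz": 0}]}}

```text
time_s: 7.45
position: [0.5392, -0.198, 0.0074]
tcp_rot: [[-0.983, 0.185, -0.005], [0.185, 0.983, 0.002], [0.005, 0.001, -1.0]]
force: [-4.5, 0.0, -0.0]
opening: 0.682
```

>>> {"op": "move_arm", "data": {"moves": [{"hand": 80,"x": 0,"y": 0,"z": 0,"wx": 0,"wy": 0,"wz": 0},{"hand": 80,"x": 0,"y": 0,"z": 0,"wx": 0,"wy": 0,"wz": 0},{"hand": 80,"x": 0,"y": 0,"z": 0,"wx": 0,"wy": 0,"wz": 0},{"hand": 80,"x": 0,"y": 0,"z": 0,"wx": 0,"wy": 0,"wz": 0},{"hand": 80,"x": 0,"y": 0,"z": -0.4,"wx": 0,"wy": 0,"wz": 0},{"hand": 80,"x": 0,"y": 0,"z": -0.8,"wx": 0,"wy": 0,"wz": 0},{"hand": 80,"x": 0,"y": 0,"z": -0.8,"wx": 0,"wy": 0,"wz": 0},{"hand": 80,"x": 0,"y": 0,"z": -0.4,"wx": 0,"wy": 0,"wz": 0},{"hand": 20,"x": 0.5,"y": 0,"z": 0,"wx": 0,"wy": 0,"wz": 0},{"hand": 20,"x": 0.6,"y": 0,"z": 0,"wx": 0,"wy": 0,"wz": 0},{"hand": 20,"x": 0,"y": 0,"z": 0,"wx": 0,"wy": 0,"wz": 0},{"hand": 20,"x": 0,"y": 0,"z": 0,"wx": 0,"wy": 0,"wz": 0},{"hand": 20,"x": 0,"y": 0,"z": 0,"wx": 0,"wy": 0,"wz": 0},{"hand": 20,"x": 0,"y": 0,"z": 0,"wx": 0,"wy": 0,"wz": 0},{"hand": 20,"x": 0,"y": 0,"z": 0,"wx": 0,"wy": 0,"wz": 0}]}}

```text
time_s: 8.95
position: [0.515, -0.194, 0.0677]
tcp_rot: [[-0.983, 0.184, 0.0], [0.184, 0.983, -0.0], [-0.0, -0.0, -1.0]]
force: [-1.0, 0.3, -0.1]
opening: 0.369
```

```bash
python3 w.py 4; python3 pic.py b
```

```text
{'time_s': 8.95, 'joint_positions': [-32.2748, 37.6802, 99.987, 0.0016, 42.3052, -111.655], 'position': [0.515, -0.194, 0.0677], 'tcp_rot': [[-0.9829, 0.1843, 0.0004], [0.1843, 0.9829, -0.0002], [-0.0005, -0.0002, -1.0]], 'force': [-1.0363, 0.2997, -0.1338], 'opening': 0.3695}
[[0.0, -0.965, -0.262, 0.072], [1.0, 0.0, 0.0, -0.002], [-0.0, -0.262, 0.965, -0.161], [0.0, 0.0, 0.0, 1.0]]
```

View pics/w4.png

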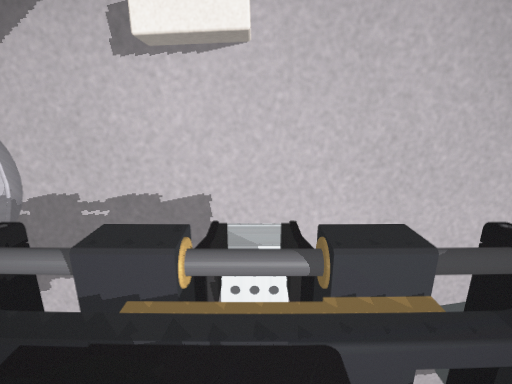

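View pics/sceneb.png

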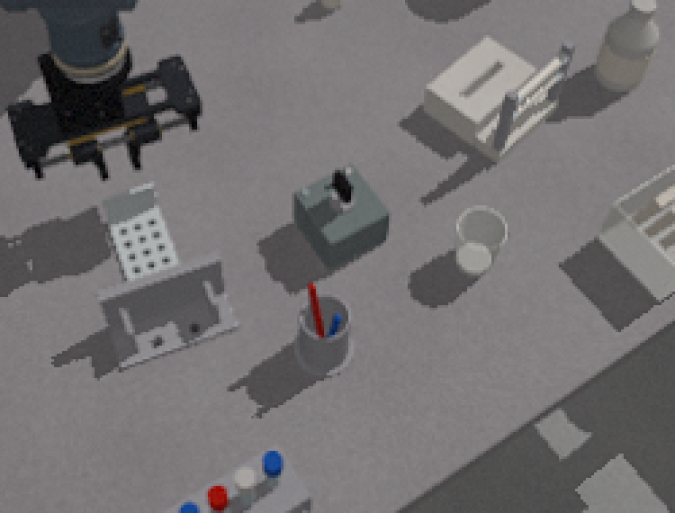

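View pics/sideb.png

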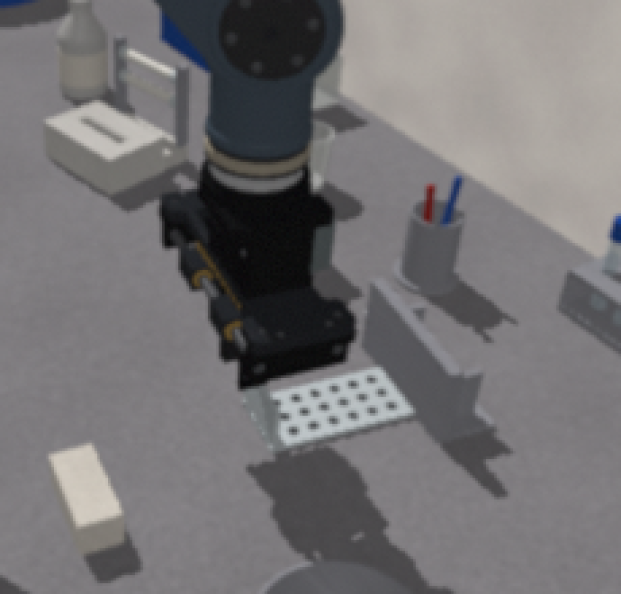

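>>> {"op": "move_arm", "data": {"moves": [{"hand": 20,"x": 0,"y": 0,"z": 0.3,"wx": 0,"wy": 0,"wz": 0},{"hand": 20,"x": 0,"y": 0,"z": 0.3,"wx": 0,"wy": 0,"wz": 0},{"hand": 20,"x": 0,"y": 0,"z": 0.3,"wx": 0,"wy": 0,"wz": 0},{"hand": 20,"x": 0,"y": 0,"z": 0.3,"wx": 0,"wy": 0,"wz": 0},{"hand": 20,"x": 0,"y": 0,"z": 0.1,"wx": 0,"wy": 0,"wz": 0},{"hand": 20,"x": 0,"y": 0,"z": 0,"wx": 0,"wy": 0,"wz": 0},{"hand": 20,"x": 0,"y": 0,"z": 0,"wx": 0,"wy": 0,"wz": 0}]}}

```text
time_s: 9.8
position: [0.5145, -0.1938, 0.0353]
tcp_rot: [[-0.983, 0.184, 0.0], [0.184, 0.983, -0.0], [-0.0, -0.0, -1.0]]
force: [-0.7, -0.2, 0.5]
opening: 0.233
```

>>> {"op": "move_arm", "data": {"moves": [{"hand": 20,"x": -0.08,"y": 0,"z": 0,"wx": 0,"wy": 0,"wz": 0},{"hand": 20,"x": -0.08,"y": 0,"z": 0,"wx": 0,"wy": 0,"wz": 0},{"hand": 20,"x": 0,"y": 0,"z": 0,"wx": 0,"wy": 0,"wz": 0}]}}

```text
time_s: 10.1
position: [0.5191, -0.1948, 0.0357]
tcp_rot: [[-0.983, 0.184, 0.001], [0.184, 0.983, -0.001], [-0.001, -0.001, -1.0]]
force: [-1.2, -0.3, 0.9]
opening: 0.232
```

>>> {"op": "move_arm", "data": {"moves": [{"hand": 20,"x": -0.08,"y": 0,"z": 0,"wx": 0,"wy": 0,"wz": 0},{"hand": 20,"x": 0,"y": 0,"z": 0,"wx": 0,"wy": 0,"wz": 0}]}}

```text
time_s: 10.3
position: [0.5201, -0.1947, 0.0353]
tcp_rot: [[-0.983, 0.184, -0.001], [0.184, 0.983, 0.0], [0.001, 0.0, -1.0]]
force: [-2.0, 0.7, 0.7]
opening: 0.226
```

>>> {"op": "move_arm", "data": {"moves": [{"hand": 20,"x": -0.06,"y": 0,"z": 0,"wx": 0,"wy": 0,"wz": 0},{"hand": 20,"x": 0,"y": 0,"z": 0,"wx": 0,"wy": 0,"wz": 0}]}}

```text
time_s: 10.5
position: [0.5202, -0.1946, 0.0352]
tcp_rot: [[-0.983, 0.184, -0.003], [0.184, 0.983, 0.001], [0.004, 0.001, -1.0]]
force: [-5.1, -0.8, 3.5]
opening: 0.232
```

Run:
```python
import numpy as np
h=35
def P(t,b):
    t=np.radians(t);return np.array([-130*np.cos(t)+h*np.sin(t)-5*np.sin(t)+b*np.cos(t),130*np.sin(t)+h*np.cos(t)-b*np.sin(t)])
p=P(0,3);q0=p
for t in range(5,91,5):
    b=3
    q=P(t,b);print(t,np.round(-(q-p)/25,2),np.round(q-q0,1));p=q
```

```text
5 [-0.12 -0.44] [ 3.1 10.9]
10 [-0.16 -0.42] [ 7.1 21.5]
15 [-0.2  -0.41] [12.1 31.7]
20 [-0.23 -0.39] [17.9 41.3]
25 [-0.27 -0.36] [24.6 50.4]
30 [-0.3  -0.34] [32.  58.8]
35 [-0.33 -0.31] [40.2 66.5]
40 [-0.35 -0.28] [49.  73.4]
45 [-0.38 -0.24] [58.4 79.6]
50 [-0.4  -0.21] [68.3 84.8]
55 [-0.42 -0.17] [78.7 89.1]
60 [-0.43 -0.14] [89.5 92.5]
65 [-0.44 -0.1 ] [100.5  94.9]
70 [-0.45 -0.06] [111.8  96.3]
75 [-0.45 -0.02] [123.1  96.7]
80 [-0.46  0.02] [134.5  96.1]
85 [-0.45  0.06] [145.8  94.6]
90 [-0.45  0.1 ] [157.  92.]
```

>>> {"op": "move_arm", "data": {"moves": [{"hand": 20,"x": -0.1,"y": 0,"z": 0,"wx": 0,"wy": 0,"wz": 0},{"hand": 20,"x": -0.12,"y": 0,"z": -0.44,"wx": 0,"wy": 0,"wz": 0},{"hand": 20,"x": 0,"y": 0,"z": 0,"wx": 0,"wy": 0,"wz": 0}]}}

```text
time_s: 10.8
position: [0.5238, -0.1947, 0.0463]
tcp_rot: [[-0.983, 0.184, -0.007], [0.184, 0.983, 0.003], [0.008, 0.002, -1.0]]
force: [-7.5, 0.3, 1.9]
opening: 0.232
```

```bash
python3 pic.py c
```

```text
(no output)
```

View pics/sidec.png

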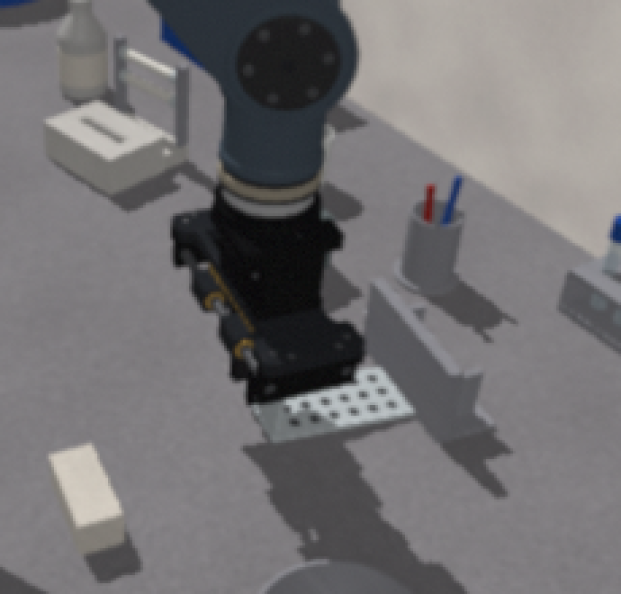

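View pics/scenec.png

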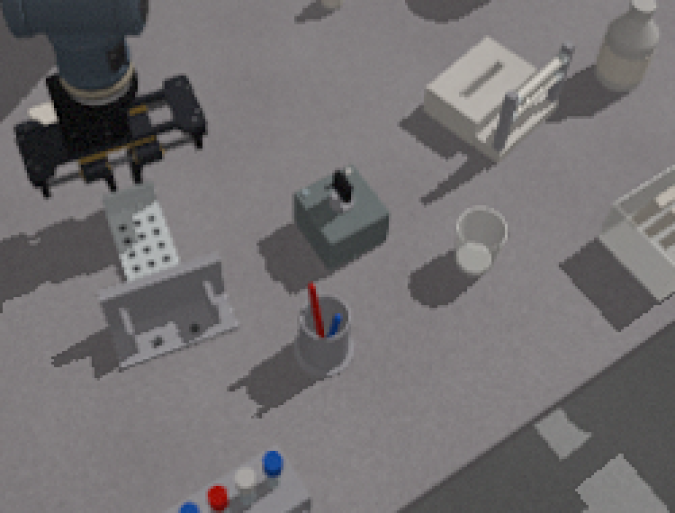

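>>> {"op": "move_arm", "data": {"moves": [{"hand": 20,"x": -0.16,"y": 0,"z": -0.42,"wx": 0,"wy": 0,"wz": 0},{"hand": 20,"x": -0.2,"y": 0,"z": -0.41,"wx": 0,"wy": 0,"wz": 0},{"hand": 20,"x": 0,"y": 0,"z": 0,"wx": 0,"wy": 0,"wz": 0}]}}

```text
time_s: 11.2
position: [0.5331, -0.1964, 0.0674]
tcp_rot: [[-0.983, 0.184, -0.007], [0.184, 0.983, 0.003], [0.007, 0.002, -1.0]]
force: [-8.0, 1.4, 3.2]
opening: 0.231
```

```bash
python3 pic.py d
```

```text
(no output)
```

View pics/sided.png

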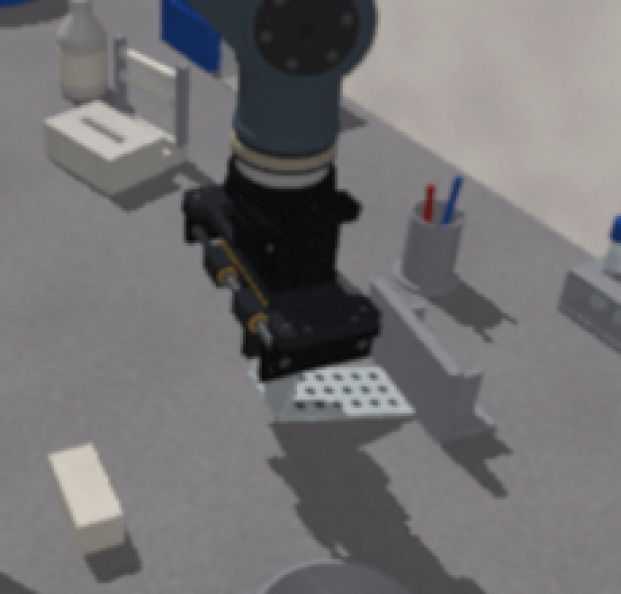

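View pics/scened.png

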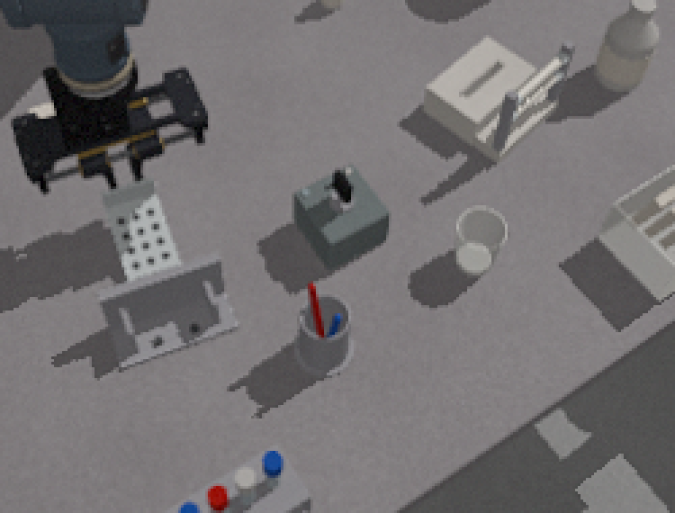

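The tray is tipping squarely, so I'll keep following the arc.

>>> {"op": "move_arm", "data": {"moves": [{"hand": 20,"x": -0.23,"y": 0,"z": -0.39,"wx": 0,"wy": 0,"wz": 0},{"hand": 20,"x": -0.27,"y": 0,"z": -0.36,"wx": 0,"wy": 0,"wz": 0},{"hand": 20,"x": -0.3,"y": 0,"z": -0.34,"wx": 0,"wy": 0,"wz": 0},{"hand": 20,"x": 0,"y": 0,"z": 0,"wx": 0,"wy": 0,"wz": 0}]}}

```text
time_s: 11.7
position: [0.5538, -0.2006, 0.0954]
tcp_rot: [[-0.983, 0.184, -0.005], [0.184, 0.983, 0.002], [0.005, 0.001, -1.0]]
force: [-7.8, 1.0, 7.2]
opening: 0.233
```

>>> {"op": "move_arm", "data": {"moves": [{"hand": 20,"x": -0.33,"y": 0,"z": -0.31,"wx": 0,"wy": 0,"wz": 0},{"hand": 20,"x": -0.35,"y": 0,"z": -0.28,"wx": 0,"wy": 0,"wz": 0},{"hand": 20,"x": 0,"y": 0,"z": 0,"wx": 0,"wy": 0,"wz": 0}]}}

```text
time_s: 12.0
position: [0.5719, -0.2044, 0.1108]
tcp_rot: [[-0.983, 0.184, -0.002], [0.184, 0.983, 0.0], [0.002, 0.0, -1.0]]
force: [-6.7, 2.6, 8.8]
opening: 0.23
```

```bash
python3 pic.py e
```

```text
(no output)
```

View pics/sidee.png

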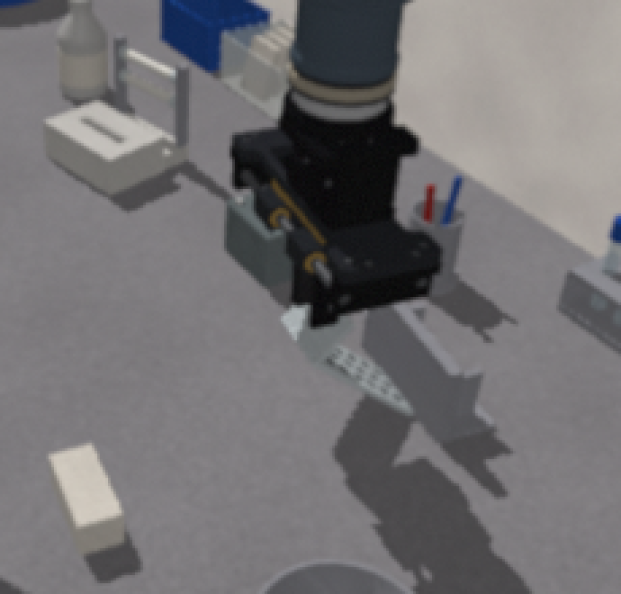

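View pics/scenee.png

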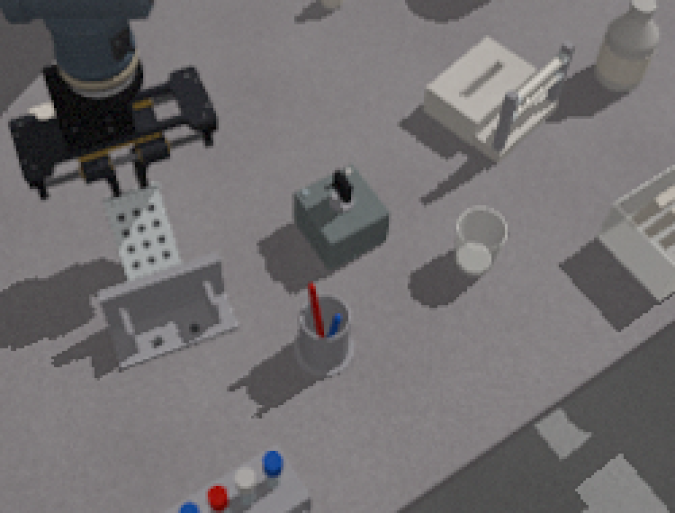

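>>> {"op": "move_arm", "data": {"moves": [{"hand": 20,"x": -0.36,"y": 0,"z": -0.26,"wx": 0,"wy": 0,"wz": 0},{"hand": 20,"x": -0.39,"y": 0,"z": -0.23,"wx": 0,"wy": 0,"wz": 0},{"hand": 20,"x": -0.41,"y": 0,"z": -0.18,"wx": 0,"wy": 0,"wz": 0},{"hand": 20,"x": -0.43,"y": 0,"z": -0.14,"wx": 0,"wy": 0,"wz": 0},{"hand": 20,"x": 0,"y": 0,"z": 0,"wx": 0,"wy": 0,"wz": 0}]}}

```text
time_s: 12.6
position: [0.6142, -0.2127, 0.1307]
tcp_rot: [[-0.983, 0.184, 0.005], [0.184, 0.983, -0.002], [-0.006, -0.001, -1.0]]
force: [-0.5, -0.1, 4.5]
opening: 0.233
```

```bash
python3 pic.py f
```

```text
(no output)
```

View pics/sidef.png

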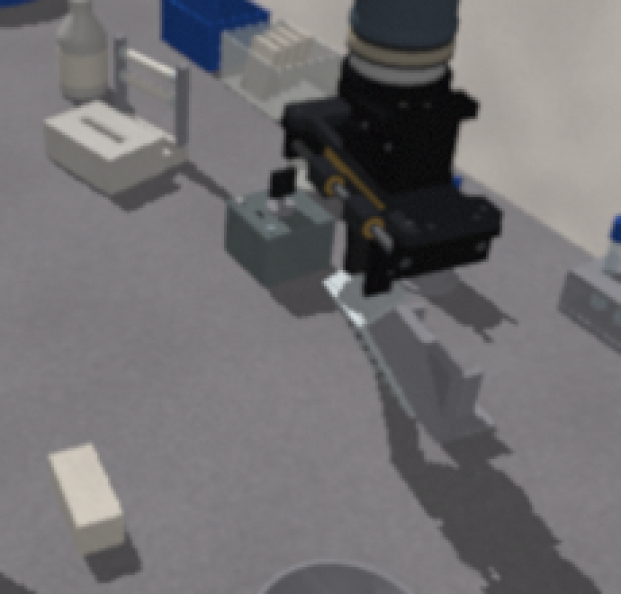

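View pics/scenef.png

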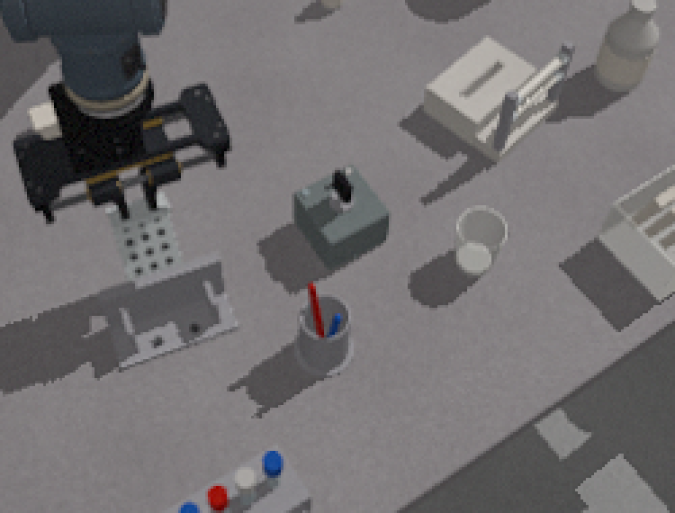

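>>> {"op": "move_arm", "data": {"moves": [{"hand": 20,"x": -0.44,"y": 0,"z": -0.07,"wx": 0,"wy": 0,"wz": 0},{"hand": 20,"x": -0.45,"y": 0,"z": -0.03,"wx": 0,"wy": 0,"wz": 0},{"hand": 20,"x": -0.45,"y": 0,"z": 0.02,"wx": 0,"wy": 0,"wz": 0},{"hand": 20,"x": 0,"y": 0,"z": 0,"wx": 0,"wy": 0,"wz": 0}]}}

```text
time_s: 13.1
position: [0.6481, -0.2193, 0.134]
tcp_rot: [[-0.983, 0.185, 0.009], [0.185, 0.983, -0.003], [-0.009, -0.001, -1.0]]
force: [-0.4, 1.1, 11.6]
opening: 0.23
```

```bash
python3 pic.py g
```

```text
(no output)
```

View pics/sideg.png

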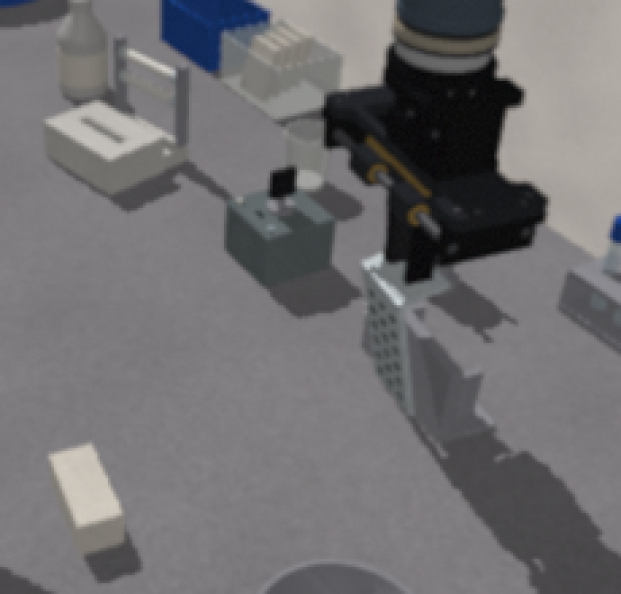

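>>> {"op": "move_arm", "data": {"moves": [{"hand": 20,"x": -0.4,"y": 0,"z": 0.0,"wx": 0,"wy": 0,"wz": 0},{"hand": 20,"x": -0.4,"y": 0,"z": 0.03,"wx": 0,"wy": 0,"wz": 0},{"hand": 20,"x": 0,"y": 0,"z": 0,"wx": 0,"wy": 0,"wz": 0}]}}

```text
time_s: 13.5
position: [0.6673, -0.2228, 0.1324]
tcp_rot: [[-0.983, 0.185, 0.008], [0.185, 0.983, -0.002], [-0.008, -0.001, -1.0]]
force: [1.0, 0.5, 8.3]
opening: 0.235
```

```bash
python3 pic.py i
```

```text
(no output)
```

View pics/sidei.png

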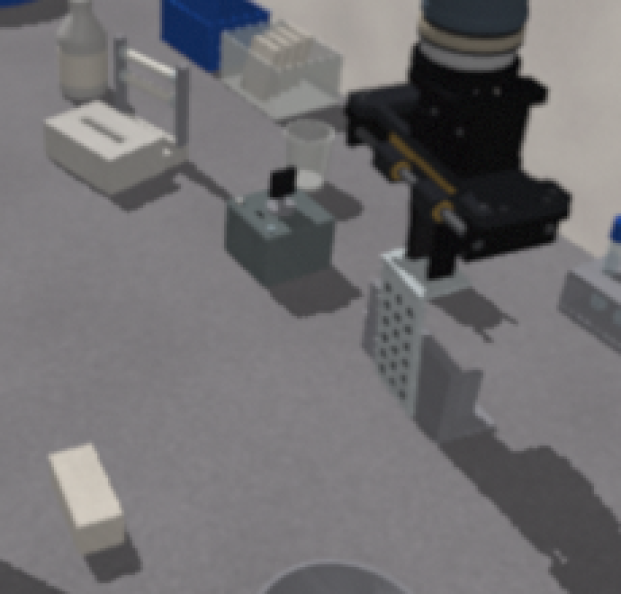

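View pics/scenei.png

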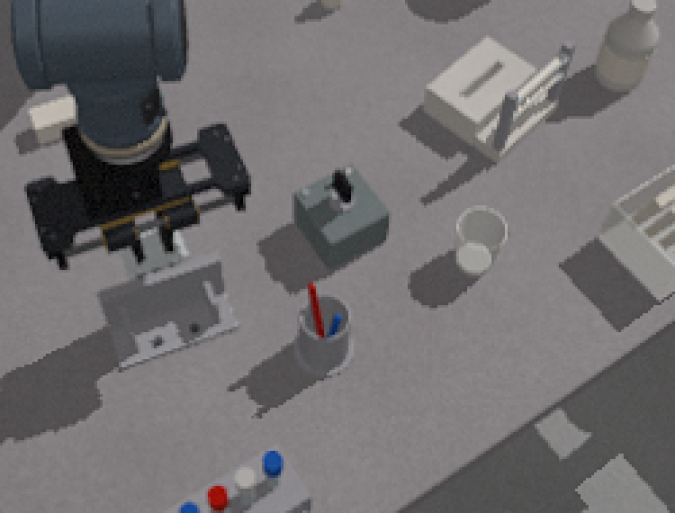

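>>> {"op": "move_arm", "data": {"moves": [{"hand": 20,"x": -0.2,"y": 0,"z": 0.02,"wx": 0,"wy": 0,"wz": 0},{"hand": 20,"x": -0.1,"y": 0,"z": 0,"wx": 0,"wy": 0,"wz": 0},{"hand": 20,"x": 0,"y": 0,"z": -0.1,"wx": 0,"wy": 0,"wz": 0},{"hand": 20,"x": 0,"y": 0,"z": -0.3,"wx": 0,"wy": 0,"wz": 0},{"hand": 20,"x": 0,"y": 0,"z": -0.8,"wx": 0,"wy": 0,"wz": 0},{"hand": 20,"x": 0,"y": 0,"z": -0.8,"wx": 0,"wy": 0,"wz": 0},{"hand": 87,"x": 0,"y": 0,"z": 0,"wx": 0,"wy": 0,"wz": 0},{"hand": 87,"x": 0,"y": 0,"z": 0,"wx": 0,"wy": 0,"wz": 0}]}}

```text
time_s: 14.4
position: [0.6711, -0.2231, 0.1799]
tcp_rot: [[-0.983, 0.184, -0.0], [0.184, 0.983, 0.0], [0.0, 0.0, -1.0]]
force: [-0.9, 0.6, 0.1]
opening: 0.334
```

```bash
python3 pic.py j; python3 w.py j
```

```text
{'time_s': 14.5, 'joint_positions': [-27.4175, 39.3053, 71.3949, -0.0014, 69.468, -106.7877], 'position': [0.6704, -0.2227, 0.1785], 'tcp_rot': [[-0.9828, 0.1845, -0.0026], [0.1845, 0.9828, 0.0013], [0.0028, 0.0008, -1.0]], 'force': [1.3982, -0.7122, 0.6497], 'opening': 0.4178}
[[0.0, -0.965, -0.262, 0.072], [1.0, 0.0, 0.0, -0.002], [-0.0, -0.262, 0.965, -0.161], [0.0, 0.0, 0.0, 1.0]]
```

View pics/sidej.png

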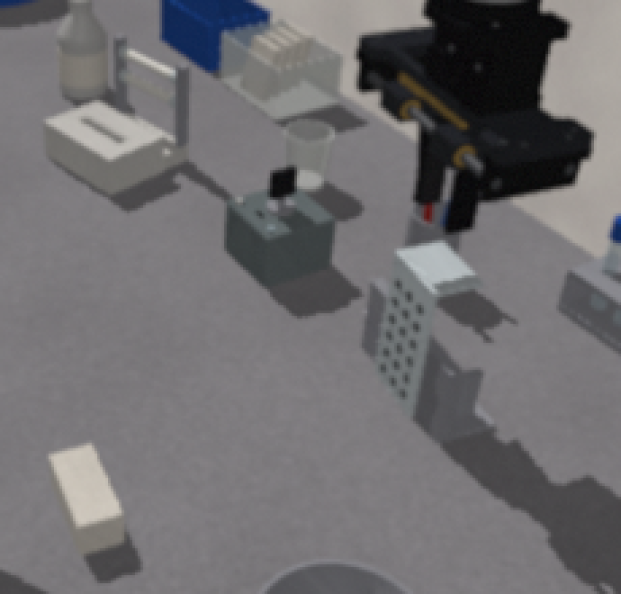

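View pics/scenej.png

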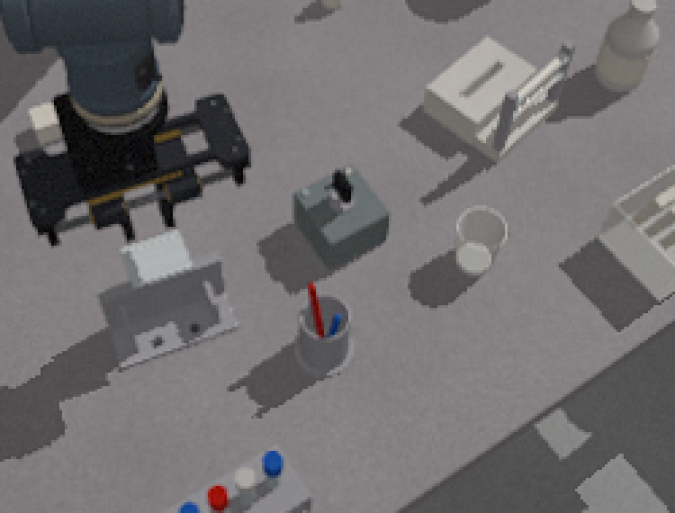

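View pics/wj.png

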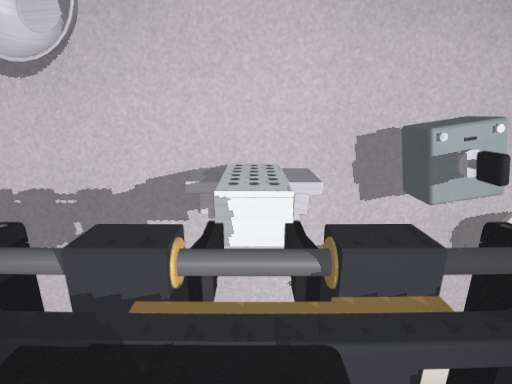

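Run:
```python
from h import *
c=dict(np.load("wj.npz"));Q=cloud(c)
d=np.array([.983,-.1845,0]);e=np.array([.1845,.983,0])
for r in (160,164,168,175,180,186,190,193,196,200,206,212):
    p=np.nanmean(Q[r-0:r+1,245:265].reshape(-1,3),0);print(r,np.round([p@d,p@e,p[2]],4))
print(Q[200,[212,214,216,218,220,285,290,293,296]]@np.c_[d,e,[0,0,1]])
for n in("scene","side"):
    c=dict(np.load(n+"j.npz"));q=cloud(c).reshape(-1,3);q=q[np.isfinite(q[:,0])]
    q=q[(abs(q[:,0]-.67)<.06)&(abs(q[:,1]+.22)<.045)&(abs(q[:,2]-.13)<.012)]
    s=np.c_[q@d,q@e,q[:,2]];print(n,len(s),cv2.minAreaRect((s[:,:2]*1e3).astype(np.float32)),np.percentile(s,[2,50,98],0).round(4).tolist())
```

```text
160 [ 6.785e-01 -9.560e-02 -6.000e-04]
164 [ 0.682  -0.0956  0.0073]
168 [ 0.6821 -0.0957  0.0333]
175 [ 0.6822 -0.0958  0.0705]
180 [ 0.6823 -0.096   0.0921]
186 [ 0.6824 -0.096   0.1141]
190 [ 0.6825 -0.0961  0.1269]
193 [ 0.6842 -0.0961  0.1292]
196 [ 0.6865 -0.0961  0.1292]
200 [ 0.6897 -0.0961  0.1292]
206 [ 0.6944 -0.0961  0.1291]
212 [ 0.6993 -0.0961  0.1291]
[[ 0.71283386 -0.13991838  0.04982866]
 [ 0.68941537 -0.12652766  0.13006956]
 [ 0.68964675 -0.125128    0.12927562]
 [ 0.6893788  -0.12350058  0.13019271]
 [ 0.68982017 -0.12217683  0.12867933]
 [ 0.68955935 -0.07306672  0.12956966]
 [ 0.68982905 -0.06917146  0.12864763]
 [ 0.71457119 -0.05485512  0.04386988]
 [ 0.71289606 -0.05254388  0.04961191]]
scene 357 ((705.0629272460938, -96.06298065185547), (47.6971321105957, 60.43500518798828), 0.3050609230995178) [[0.6832, -0.1253, 0.1266], [0.7067, -0.0964, 0.1306], [0.7283, -0.0674, 0.1337]]
side 439 ((704.92041015625, -95.43169403076172), (63.44773864746094, 46.1791877746582), 89.82048034667969) [[0.6829, -0.1257, 0.1194], [0.7006, -0.0994, 0.1291], [0.7266, -0.0671, 0.1307]]
```

The tray stands on its own. Its underside is vertical (s = 0.682 from z = 7 to 127 mm), its top is at 129 mm, and it is square to the fence. Next I'll regrip it by its width.

>>> {"op": "move_arm", "data": {"moves": [{"hand": 87,"x": 0.3,"y": -0.05,"z": 0,"wx": 0,"wy": 0,"wz": 0},{"hand": 87,"x": 0.26,"y": 0,"z": 0,"wx": 0,"wy": 0,"wz": 0},{"hand": 87,"x": 0,"y": 0,"z": 0,"wx": 0,"wy": 0,"wz": 0},{"hand": 87,"x": 0,"y": 0,"z": 0,"wx": 0,"wy": 0,"wz": 0},{"hand": 87,"x": 0,"y": 0,"z": 0,"wx": 0,"wy": 0,"wz": 0},{"hand": 87,"x": 0,"y": 0,"z": 0,"wx": 0,"wy": 0,"wz": 0},{"hand": 87,"x": 0,"y": 0,"z": 0,"wx": 0,"wy": 0,"wz": 0},{"hand": 87,"x": 0,"y": 0,"z": 0,"wx": 0,"wy": 0,"wz": 0}]}}

```text
time_s: 15.35
position: [0.6576, -0.2219, 0.18]
tcp_rot: [[-0.983, 0.184, 0.0], [0.184, 0.983, -0.0], [-0.0, -0.0, -1.0]]
force: [-0.1, -0.8, -0.1]
opening: 0.995
```

```bash
python3 w.py k
```

```text
{'time_s': 15.35, 'joint_positions': [-27.8478, 38.1711, 73.5516, 0.0013, 68.2714, -107.2241], 'position': [0.6576, -0.2219, 0.18], 'tcp_rot': [[-0.9829, 0.1844, 0.0001], [0.1844, 0.9829, -0.0], [-0.0001, -0.0, -1.0]], 'force': [-0.0897, -0.7829, -0.1109], 'opening': 0.995}
[[0.0, -0.965, -0.262, 0.072], [1.0, 0.0, 0.0, -0.002], [-0.0, -0.262, 0.965, -0.161], [0.0, 0.0, 0.0, 1.0]]
```

View pics/wk.png

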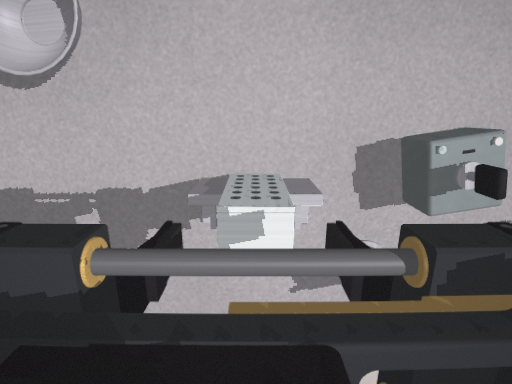

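>>> {"op": "move_arm", "data": {"moves": [{"hand": 87,"x": 0.04,"y": 0,"z": 0.6,"wx": 0,"wy": 0,"wz": 0},{"hand": 87,"x": 0,"y": 0,"z": 0.8,"wx": 0,"wy": 0,"wz": 0},{"hand": 87,"x": 0,"y": 0,"z": 0.8,"wx": 0,"wy": 0,"wz": 0},{"hand": 87,"x": 0,"y": 0,"z": 0.8,"wx": 0,"wy": 0,"wz": 0},{"hand": 87,"x": 0,"y": 0,"z": 0.5,"wx": 0,"wy": 0,"wz": 0},{"hand": 87,"x": 0,"y": 0,"z": 0.26,"wx": 0,"wy": 0,"wz": 0},{"hand": 87,"x": 0,"y": 0,"z": 0,"wx": 0,"wy": 0,"wz": 0},{"hand": 87,"x": 0,"y": 0,"z": 0,"wx": 0,"wy": 0,"wz": 0}]}}

```text
time_s: 16.2
position: [0.6571, -0.222, 0.0868]
tcp_rot: [[-0.983, 0.184, 0.001], [0.184, 0.983, -0.001], [-0.001, -0.0, -1.0]]
force: [-0.1, 0.1, 0.3]
opening: 0.999
```

>>> {"op": "move_arm", "data": {"moves": [{"hand": 40,"x": 0,"y": 0,"z": 0,"wx": 0,"wy": 0,"wz": 0},{"hand": 40,"x": 0,"y": 0,"z": 0,"wx": 0,"wy": 0,"wz": 0},{"hand": 40,"x": 0,"y": 0,"z": 0,"wx": 0,"wy": 0,"wz": 0},{"hand": 40,"x": 0,"y": 0,"z": 0,"wx": 0,"wy": 0,"wz": 0},{"hand": 40,"x": 0,"y": 0,"z": 0,"wx": 0,"wy": 0,"wz": 0},{"hand": 40,"x": 0,"y": 0,"z": 0,"wx": 0,"wy": 0,"wz": 0}]}}

```text
time_s: 16.8
position: [0.6566, -0.2216, 0.0863]
tcp_rot: [[-0.983, 0.184, 0.0], [0.184, 0.983, -0.0], [-0.0, 0.0, -1.0]]
force: [0.0, 1.0, 1.8]
opening: 0.69
```

>>> {"op": "move_arm", "data": {"moves": [{"hand": 40,"x": 0.04,"y": 0,"z": -0.1,"wx": 0,"wy": 0,"wz": 0},{"hand": 40,"x": 0.15,"y": 0,"z": -0.3,"wx": 0,"wy": 0,"wz": 0},{"hand": 40,"x": 0.2,"y": 0,"z": -0.6,"wx": 0,"wy": 0,"wz": 0},{"hand": 40,"x": 0.2,"y": 0,"z": -0.8,"wx": 0,"wy": 0,"wz": 0},{"hand": 40,"x": 0.2,"y": 0,"z": -0.8,"wx": 0,"wy": 0,"wz": 0},{"hand": 40,"x": 0.2,"y": 0,"z": -0.8,"wx": 0,"wy": 0,"wz": 0},{"hand": 40,"x": 0.2,"y": 0,"z": -0.8,"wx": 0,"wy": 0,"wz": 0},{"hand": 40,"x": 0,"y": 0,"z": -0.7,"wx": 0,"wy": 0,"wz": 0},{"hand": 40,"x": 0,"y": 0,"z": -0.3,"wx": 0,"wy": 0,"wz": 0},{"hand": 40,"x": 0,"y": 0,"z": 0,"wx": 0,"wy": 0,"wz": 0}]}}

```text
time_s: 17.8
position: [0.6278, -0.2166, 0.2183]
tcp_rot: [[-0.983, 0.184, 0.003], [0.184, 0.983, -0.002], [-0.004, -0.001, -1.0]]
force: [0.3, -0.9, -1.9]
opening: 0.686
```

```bash
python3 pic.py l
python3 - <<'E'
from m import *
for s in (0,1):
    c=C[("scene","side")[s]];q=cloud(c)
    # slot: dark pixels on dock top
    im=c["image"].astype(int).mean(2)
    P=onplane(c,np.stack(np.meshgrid(np.arange(512),np.arange(384)),-1).reshape(-1,2),.045).reshape(384,512,3)
    reg=(abs(P[...,0]-.615)<.05)&(abs(P[...,1]-.255)<.06)
    b=reg&(im>150) ; 
    print("thr",np.percentile(im[reg],[2,10,50,90]))
    top=(abs(q[...,2]-.045)<.004)&(P[...,0]<.70)&(P[...,0]>.5)&(P[...,1]>.17)&(P[...,1]<.34)
    tp=q[top];print(rect(tp),len(tp))
    h=cv2.convexHull((P[top][:,:2]*1000).astype(np.float32))
    v,u=np.where(reg);print(u.min(),u.max(),v.min(),v.max())
E
python3 - <<'E'
import cv2
a=cv2.imread("pics/scene0.png")[145:205,295:375];cv2.imwrite("pics/dz.png",cv2.resize(a,None,fx=10,fy=10,interpolation=0))
a=cv2.imread("pics/side0.png")[120:190,205:285];cv2.imwrite("pics/dz2.png",cv2.resize(a,None,fx=8,fy=8,interpolation=0))
E
```

```text
thr [105.33333333 120.66666667 165.33333333 169.66666667]
(array([636.9, 248.9]), array([119.4, 123.8]), 11.27) 610
307 353 151 184
thr [ 72.33333333 100.66666667 161.         169.        ]
(array([631.9, 249.4]), array([115. , 124.8]), 11.47) 530
214 259 146 168
```

View pics/dz.png

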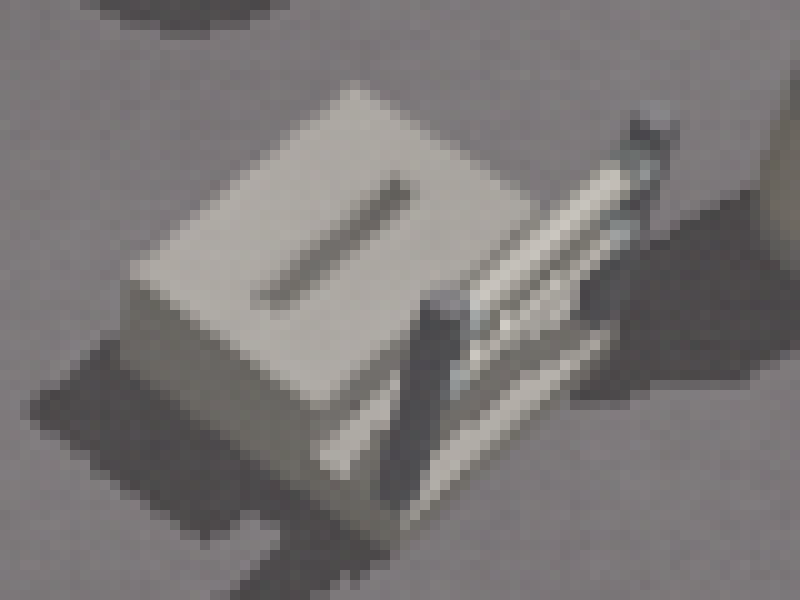

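View pics/dz2.png

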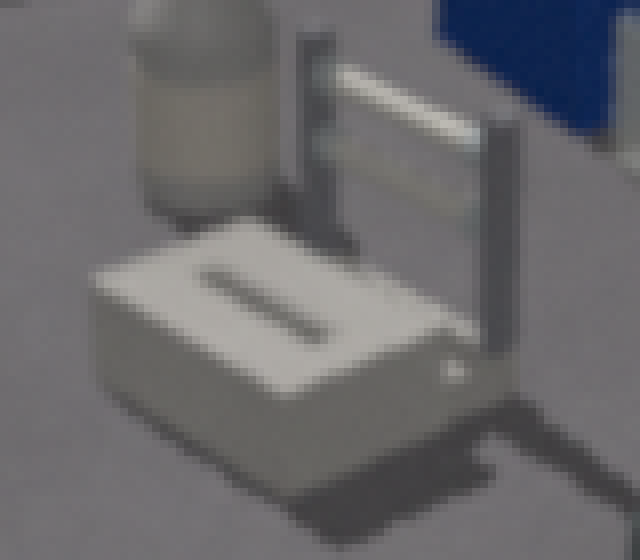

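View pics/sidel.png

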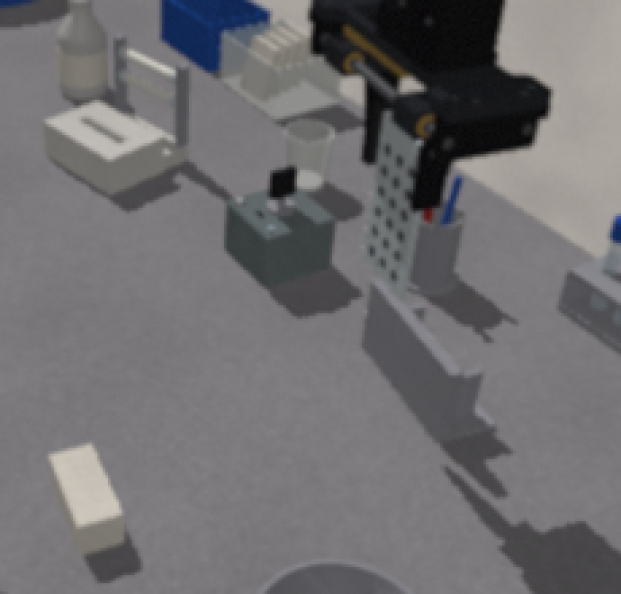

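Run:
```python
from h import *
S=dict(np.load("scene0.npz"));D=dict(np.load("side0.npz"))
for c,sc,o,pts in ((S,10,(295,145),[(130,272),(352,82),(542,205),(315,408),(258,302),(408,178)]),(D,8,(205,120),[(90,276),(252,218),(448,325),(285,392),(198,268),(328,341)])):
    uv=np.array(pts)/sc+np.array(o)-.5
    P=onplane(c,uv,.045)[:,:2]*1000;print(np.round(P,1).tolist())
    print("centre corners",P[:4].mean(0),[np.linalg.norm(P[i]-P[(i+1)%4]).round(1) for i in range(4)],"slot",P[4:].mean(0),np.linalg.norm(P[5]-P[4]),np.degrees(np.arctan2(*(P[5]-P[4])[::-1])))
```

```text
[[591.8, 179.9], [564.7, 296.6], [643.3, 314.5], [669.6, 195.2], [624.9, 207.5], [609.4, 284.3]]
centre corners [617.33577596 246.55763173] [np.float64(119.8), np.float64(80.6), np.float64(122.2), np.float64(79.4)] slot [617.14174774 245.85456059] 78.33806466731895 101.35023099643641
[[565.7, 298.9], [643.2, 312.8], [668.0, 196.7], [590.8, 181.6], [605.4, 284.4], [622.4, 207.8]]
centre corners [616.93807402 247.50692216] [np.float64(78.8), np.float64(118.7), np.float64(78.6), np.float64(120.0)] slot [613.88597284 246.08848979] 78.5396659241523 -77.45149709185095
```

>>> {"op": "move_arm", "data": {"moves": [{"hand": 40,"x": 0,"y": 0,"z": -0.5,"wx": 0,"wy": 0,"wz": 0},{"hand": 40,"x": 0,"y": 0,"z": -0.5,"wx": 0,"wy": 0,"wz": 0},{"hand": 40,"x": 0,"y": 0,"z": 0,"wx": 0,"wy": 0,"wz": -4.7},{"hand": 40,"x": 0,"y": 0,"z": 0,"wx": 0,"wy": 0,"wz": -6},{"hand": 40,"x": 0,"y": 0,"z": 0,"wx": 0,"wy": 0,"wz": -6},{"hand": 40,"x": 0,"y": 0,"z": 0,"wx": 0,"wy": 0,"wz": -6},{"hand": 40,"x": 0,"y": 0,"z": 0,"wx": 0,"wy": 0,"wz": 0}]}}

```text
time_s: 18.6
position: [0.6276, -0.2164, 0.2418]
tcp_rot: [[-0.978, -0.209, 0.001], [-0.209, 0.978, -0.0], [-0.001, -0.001, -1.0]]
force: [0.1, -0.6, -1.7]
opening: 0.685
```

>>> {"op": "move_arm", "data": {"moves": [{"hand": 40,"x": -0.15,"y": 0.4,"z": 0,"wx": 0,"wy": 0,"wz": 0},{"hand": 40,"x": -0.25,"y": 0.7,"z": 0,"wx": 0,"wy": 0,"wz": 0},{"hand": 40,"x": -0.3,"y": 1,"z": 0,"wx": 0,"wy": 0,"wz": 0},{"hand": 40,"x": -0.3,"y": 1,"z": 0,"wx": 0,"wy": 0,"wz": 0},{"hand": 40,"x": -0.3,"y": 1,"z": 0,"wx": 0,"wy": 0,"wz": 0},{"hand": 40,"x": -0.3,"y": 1,"z": 0,"wx": 0,"wy": 0,"wz": 0},{"hand": 40,"x": -0.3,"y": 1,"z": 0,"wx": 0,"wy": 0,"wz": 0},{"hand": 40,"x": -0.3,"y": 1,"z": 0,"wx": 0,"wy": 0,"wz": 0},{"hand": 40,"x": -0.3,"y": 1,"z": 0,"wx": 0,"wy": 0,"wz": 0},{"hand": 40,"x": -0.3,"y": 1,"z": 0,"wx": 0,"wy": 0,"wz": 0},{"hand": 40,"x": -0.3,"y": 1,"z": 0,"wx": 0,"wy": 0,"wz": 0},{"hand": 40,"x": -0.3,"y": 1,"z": 0,"wx": 0,"wy": 0,"wz": 0},{"hand": 40,"x": -0.3,"y": 1,"z": 0,"wx": 0,"wy": 0,"wz": 0},{"hand": 40,"x": -0.3,"y": 1,"z": 0,"wx": 0,"wy": 0,"wz": 0},{"hand": 40,"x": -0.3,"y": 1,"z": 0,"wx": 0,"wy": 0,"wz": 0},{"hand": 40,"x": -0.3,"y": 1,"z": 0,"wx": 0,"wy": 0,"wz": 0},{"hand": 40,"x": -0.3,"y": 1,"z": 0,"wx": 0,"wy": 0,"wz": 0},{"hand": 40,"x": -0.3,"y": 1,"z": 0,"wx": 0,"wy": 0,"wz": 0},{"hand": 40,"x": -0.25,"y": 0.7,"z": 0,"wx": 0,"wy": 0,"wz": 0},{"hand": 40,"x": 0,"y": 0.4,"z": 0,"wx": 0,"wy": 0,"wz": 0}]}}

```text
time_s: 20.6
position: [0.6649, 0.2601, 0.2409]
tcp_rot: [[-0.977, -0.211, 0.0], [-0.211, 0.977, 0.001], [-0.0, 0.0, -1.0]]
force: [0.4, -0.4, -2.6]
opening: 0.69
```

>>> {"op": "move_arm", "data": {"moves": [{"hand": 40,"x": 0,"y": 0,"z": 0,"wx": 0,"wy": 0,"wz": 0},{"hand": 40,"x": 0,"y": 0,"z": 0,"wx": 0,"wy": 0,"wz": 0}]}}

```text
time_s: 20.8
position: [0.665, 0.2567, 0.241]
tcp_rot: [[-0.978, -0.209, -0.001], [-0.209, 0.978, -0.001], [0.001, -0.001, -1.0]]
force: [0.1, -1.1, -2.0]
opening: 0.682
```

```bash
python3 w.py m
```

```text
{'time_s': 20.8, 'joint_positions': [12.1689, 36.4366, 66.8101, -0.0474, 76.7966, -89.8844], 'position': [0.665, 0.2567, 0.241], 'tcp_rot': [[-0.9779, -0.209, -0.0006], [-0.209, 0.9779, -0.0009], [0.0008, -0.0008, -1.0]], 'force': [0.0599, -1.0961, -2.0294], 'opening': 0.6822}
[[0.0, -0.965, -0.262, 0.073], [1.0, 0.0, 0.0, -0.001], [-0.0, -0.262, 0.965, -0.161], [0.0, 0.0, 0.0, 1.0]]
```

View pics/wm.png

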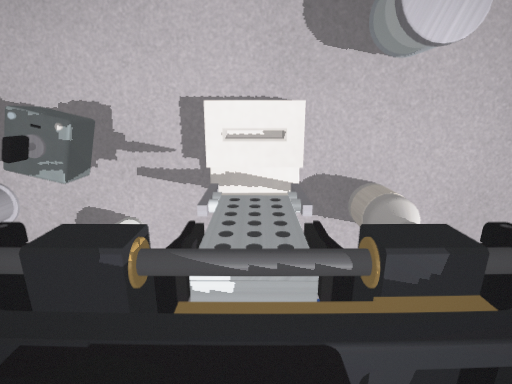

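The dock's top shows at columns 204–306 and rows 100–170, with the slot at columns 222–287 and rows 128–138. The tray hangs below with its plain end facing the dock. I'll measure both in tool coordinates.

Run:
```python
from h import *
c=dict(np.load("wm.npz"));im=c["image"].astype(int).mean(2)
print(im[120:146,255].round().tolist()); print(im[131,215:296].round().tolist())
a=c["image"][90:200,190:320,::-1];cv2.imwrite("pics/wmz.png",cv2.resize(a,None,fx=6,fy=5,interpolation=0))
He=c["hand_eye"];Q=cloud(c,He)  # tool coords
for r in (200,206,212,218,222,230,240):
    print(r,np.round(np.nanmedian(Q[r-1:r+2,235:270].reshape(-1,3),0),4))
m=(Q[...,2]>.19)&(Q[...,2]<.202);m[:95]=0;m[175:]=0
p=Q[m];p=p[(abs(p[:,1])<.08)];c2=cv2.minAreaRect((p[:,:2]*1e3).astype(np.float32));print("top tool",c2,np.median(p[:,2]),len(p))
tray=(Q[...,2]>.02)&(Q[...,2]<.09)&(abs(Q[...,0])<.02);tray[245:]=0
t=Q[tray];cc=t.mean(0);u,s,v=np.linalg.svd(t-cc);print("tray n",v[2],cc,len(t),t.min(0),t.max(0))
```

```text
[240.0, 240.0, 240.0, 240.0, 239.0, 240.0, 240.0, 238.0, 229.0, 224.0, 234.0, 240.0, 240.0, 240.0, 210.0, 172.0, 170.0, 154.0, 172.0, 210.0, 218.0, 232.0, 239.0, 239.0, 239.0, 240.0]
[241.0, 240.0, 240.0, 240.0, 240.0, 240.0, 240.0, 233.0, 224.0, 224.0, 222.0, 221.0, 238.0, 241.0, 241.0, 241.0, 240.0, 240.0, 240.0, 241.0, 241.0, 241.0, 241.0, 241.0, 240.0, 240.0, 240.0, 240.0, 240.0, 240.0, 240.0, 240.0, 240.0, 240.0, 240.0, 240.0, 240.0, 240.0, 240.0, 240.0, 240.0, 240.0, 240.0, 240.0, 240.0, 240.0, 240.0, 219.0, 179.0, 171.0, 171.0, 172.0, 172.0, 172.0, 173.0, 173.0, 171.0, 170.0, 170.0, 171.0, 170.0, 171.0, 170.0, 170.0, 171.0, 169.0, 172.0, 145.0, 137.0, 167.0, 182.0, 218.0, 238.0, 240.0, 239.0, 239.0, 240.0, 240.0, 239.0, 240.0, 239.0]
200 [ 0.0048 -0.0024  0.0694]
206 [ 0.0048 -0.0023  0.0534]
212 [ 0.0048 -0.0022  0.0392]
218 [ 0.0047 -0.0022  0.0268]
222 [ 0.0047 -0.0021  0.0188]
230 [ 0.0045 -0.002   0.0053]
240 [ 0.0045 -0.002  -0.0095]
top tool ((49.99237823486328, -0.531890869140625), (120.48780059814453, 77.87616729736328), 89.97509765625) 0.19688272118448452 6053
tray n [-0.99998778 -0.00308646  0.00386182] [ 0.0047418  -0.00055025  0.04848799] 2114 [ 0.00388225 -0.03048753  0.02000219] [0.00549203 0.02946925 0.08619467]
```

View pics/wmz.png

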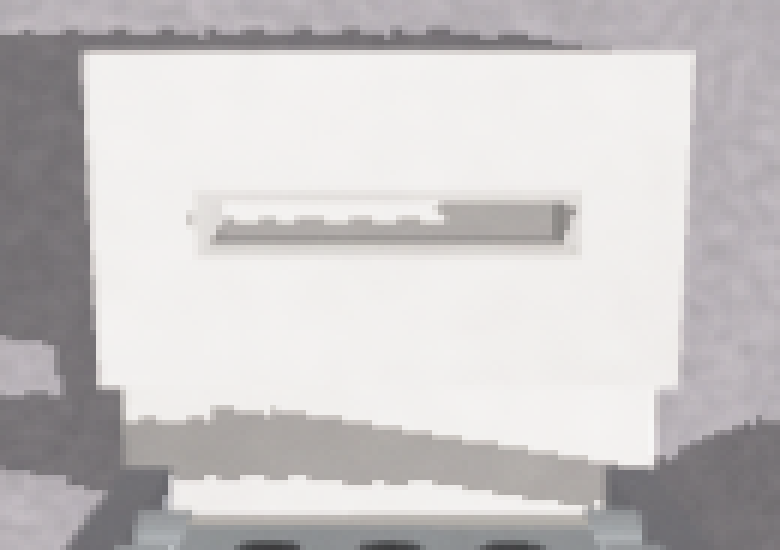

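Run:
```python
from h import *
c=dict(np.load("wm.npz"))
P=onplane(c,[[221.5,127.5],[286.2,127.5],[221.5,140.5],[286.2,140.5]],.1969,c["hand_eye"]);print(P.round(4),P.mean(0))
```

```text
[[ 0.0582 -0.0398  0.1969]
 [ 0.0583  0.0381  0.1969]
 [ 0.0427 -0.0402  0.1969]
 [ 0.0428  0.0386  0.1969]] [ 0.0505001  -0.00081784  0.1969    ]
```

>>> {"op": "move_arm", "data": {"moves": [{"hand": 40,"x": 0.4,"y": 0,"z": 0,"wx": 0,"wy": 0,"wz": 0},{"hand": 40,"x": 0.6,"y": -0.01,"z": 0,"wx": 0,"wy": 0,"wz": 0},{"hand": 40,"x": 0.6,"y": 0,"z": 0,"wx": 0,"wy": 0,"wz": 0},{"hand": 40,"x": 0.33,"y": 0,"z": 0,"wx": 0,"wy": 0,"wz": 0},{"hand": 40,"x": 0,"y": 0,"z": 0.5,"wx": 0,"wy": 0,"wz": 0},{"hand": 40,"x": 0,"y": 0,"z": 0.8,"wx": 0,"wy": 0,"wz": 0},{"hand": 40,"x": 0,"y": 0,"z": 0.8,"wx": 0,"wy": 0,"wz": 0},{"hand": 40,"x": 0,"y": 0,"z": 0.8,"wx": 0,"wy": 0,"wz": 0},{"hand": 40,"x": 0,"y": 0,"z": 0.7,"wx": 0,"wy": 0,"wz": 0},{"hand": 40,"x": 0,"y": 0,"z": 0.3,"wx": 0,"wy": 0,"wz": 0},{"hand": 40,"x": 0,"y": 0,"z": 0,"wx": 0,"wy": 0,"wz": 0},{"hand": 40,"x": 0,"y": 0,"z": 0,"wx": 0,"wy": 0,"wz": 0}]}}

```text
time_s: 22.05
position: [0.6189, 0.2469, 0.1438]
tcp_rot: [[-0.978, -0.209, 0.001], [-0.209, 0.978, 0.0], [-0.001, -0.0, -1.0]]
force: [0.5, 0.0, -1.1]
opening: 0.686
```

```bash
python3 w.py n; python3 pic.py n
python3 - <<'E'
from h import *
c=dict(np.load("wn.npz"));cv2.imwrite("pics/wnz.png",cv2.resize(c["image"][80:300,150:360,::-1],None,fx=3,fy=2.7,interpolation=3))
E
```

```text
{'time_s': 22.05, 'joint_positions': [12.156, 38.416, 79.777, -0.0015, 61.7463, -89.9017], 'position': [0.6189, 0.2469, 0.1438], 'tcp_rot': [[-0.9779, -0.2089, 0.001], [-0.2089, 0.9779, 0.0002], [-0.0011, -0.0, -1.0]], 'force': [0.5267, 0.0278, -1.0705], 'opening': 0.6862}
[[0.0, -0.965, -0.262, 0.073], [1.0, 0.0, 0.0, -0.001], [-0.0, -0.262, 0.965, -0.161], [0.0, 0.0, 0.0, 1.0]]
```

View pics/wnz.png

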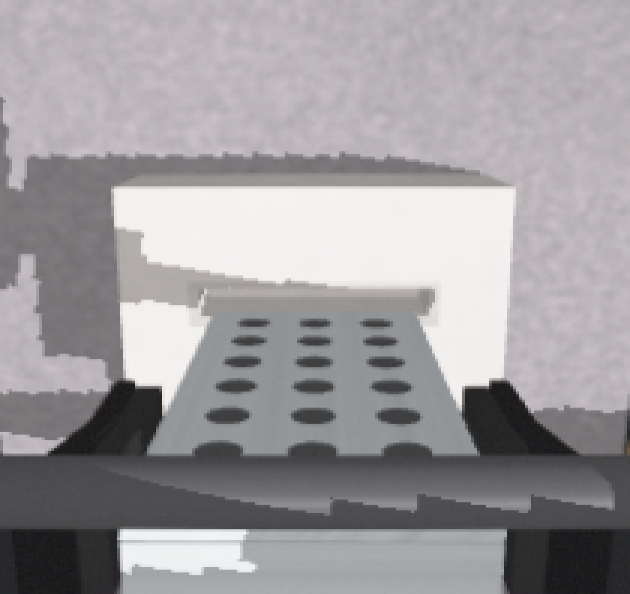

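View pics/siden.png

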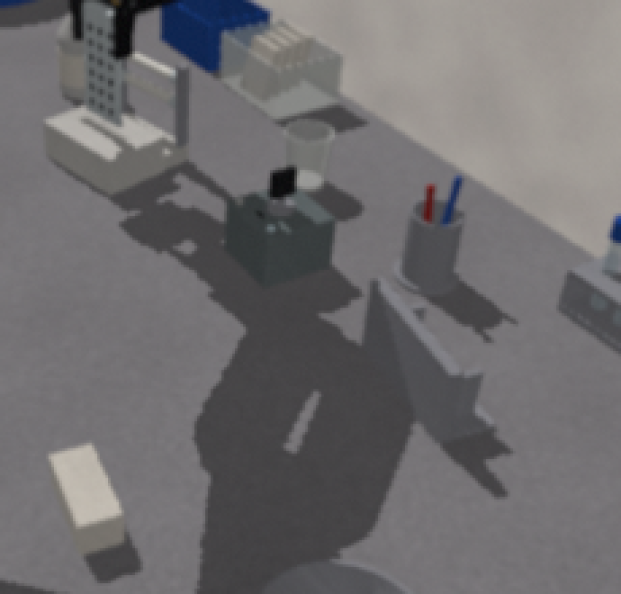

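View pics/scenen.png

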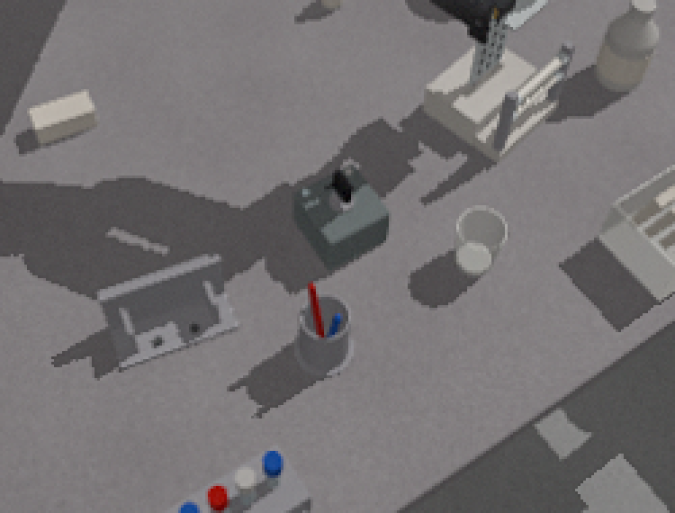

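Run:
```python
from h import *
c=dict(np.load("wn.npz"))
v=80+284/2.7-.5
P=onplane(c,[[150+190/3-.5,v],[150+440/3-.5,v]],.0995,c["hand_eye"]);print("slot near mouth edge",P.round(4))
Q=cloud(c,c["hand_eye"])
for r in (196,200,204,212,220):print(r,np.round(np.nanmedian(Q[r,245:262],0),4))
row=Q[205];m=np.where(abs(row[:,0]-.0048)<.002)[0];print(row[m.min()],row[m.max()])
```

```text
slot near mouth edge [[ 0.0107 -0.0387  0.0995]
 [ 0.0107  0.0382  0.0995]]
196 [ 0.0048 -0.0016  0.0818]
200 [ 0.005  -0.0016  0.0689]
204 [ 0.0047 -0.0015  0.0588]
212 [ 0.0047 -0.0015  0.0391]
220 [ 0.0046 -0.0015  0.0227]
[ 0.00439873 -0.02985746  0.05708747] [0.00473285 0.02900368 0.05608205]
```

>>> {"op": "move_arm", "data": {"moves": [{"hand": 40,"x": 0.01,"y": 0,"z": 0.25,"wx": 0,"wy": 0,"wz": 0},{"hand": 40,"x": 0,"y": 0,"z": 0.25,"wx": 0,"wy": 0,"wz": 0},{"hand": 40,"x": 0,"y": 0,"z": 0.25,"wx": 0,"wy": 0,"wz": 0},{"hand": 40,"x": 0,"y": 0,"z": 0,"wx": 0,"wy": 0,"wz": 0}]}}

```text
time_s: 22.6
position: [0.6169, 0.2466, 0.1233]
tcp_rot: [[-0.978, -0.209, -0.003], [-0.209, 0.978, -0.001], [0.003, -0.0, -1.0]]
force: [-0.5, 0.1, -1.9]
opening: 0.684
```

>>> {"op": "move_arm", "data": {"moves": [{"hand": 40,"x": 0,"y": 0,"z": 0.25,"wx": 0,"wy": 0,"wz": 0},{"hand": 40,"x": 0,"y": 0,"z": 0.25,"wx": 0,"wy": 0,"wz": 0},{"hand": 40,"x": 0,"y": 0,"z": 0.25,"wx": 0,"wy": 0,"wz": 0},{"hand": 40,"x": 0,"y": 0,"z": 0.1,"wx": 0,"wy": 0,"wz": 0},{"hand": 40,"x": 0,"y": 0,"z": 0,"wx": 0,"wy": 0,"wz": 0}]}}

```text
time_s: 23.1
position: [0.6175, 0.2467, 0.1028]
tcp_rot: [[-0.978, -0.209, -0.001], [-0.209, 0.978, -0.0], [0.001, 0.0, -1.0]]
force: [-0.3, -0.1, -1.4]
opening: 0.684
```

>>> {"op": "move_arm", "data": {"moves": [{"hand": 40,"x": 0,"y": 0,"z": 0.08,"wx": 0,"wy": 0,"wz": 0},{"hand": 40,"x": 0,"y": 0,"z": 0.04,"wx": 0,"wy": 0,"wz": 0},{"hand": 40,"x": 0,"y": 0,"z": 0,"wx": 0,"wy": 0,"wz": 0}]}}

```text
time_s: 23.4
position: [0.6184, 0.2469, 0.1013]
tcp_rot: [[-0.978, -0.209, 0.001], [-0.209, 0.978, 0.0], [-0.001, -0.0, -1.0]]
force: [-0.4, -0.2, 1.1]
opening: 0.686
```

>>> {"op": "move_arm", "data": {"moves": [{"hand": 80,"x": 0,"y": 0,"z": 0,"wx": 0,"wy": 0,"wz": 0},{"hand": 80,"x": 0,"y": 0,"z": 0,"wx": 0,"wy": 0,"wz": 0},{"hand": 80,"x": 0,"y": 0,"z": 0,"wx": 0,"wy": 0,"wz": 0},{"hand": 80,"x": 0,"y": 0,"z": 0,"wx": 0,"wy": 0,"wz": 0},{"hand": 80,"x": 0,"y": 0,"z": 0,"wx": 0,"wy": 0,"wz": 0},{"hand": 80,"x": 0,"y": 0,"z": -0.4,"wx": 0,"wy": 0,"wz": 0},{"hand": 80,"x": 0,"y": 0,"z": -0.8,"wx": 0,"wy": 0,"wz": 0},{"hand": 80,"x": 0,"y": 0,"z": -1,"wx": 0,"wy": 0,"wz": 0},{"hand": 80,"x": 0,"y": 0,"z": -1,"wx": 0,"wy": 0,"wz": 0},{"hand": 80,"x": 0,"y": 0,"z": -1,"wx": 0,"wy": 0,"wz": 0},{"hand": 80,"x": 0,"y": 0,"z": -0.5,"wx": 0,"wy": 0,"wz": 0},{"hand": 80,"x": 0,"y": 0,"z": 0,"wx": 0,"wy": 0,"wz": 0}]}}

```text
time_s: 24.6
position: [0.6194, 0.2472, 0.2209]
tcp_rot: [[-0.978, -0.209, 0.005], [-0.209, 0.978, 0.001], [-0.005, 0.0, -1.0]]
force: [-0.1, 0.8, -0.6]
opening: 0.921
```

```bash
python3 w.py p
python3 - <<'E'
from h import *
c=dict(np.load("wp.npz"));T=c["pose"]
Q=cloud(c)
# dock frame
o=np.array([.6179-.0023*.978+.0,.2465,0]);ex=np.array([.978,.209,0]);ey=np.array([-.209,.978,0])
q=Q.reshape(-1,3);q=q[np.isfinite(q[:,0])];L=np.c_[(q-o)@ex,(q-o)@ey,q[:,2]]
t=L[(L[:,2]>.06)&(L[:,2]<.15)&(abs(L[:,0])<.06)&(abs(L[:,1])<.045)]
top=t[t[:,2]>.137];print(len(t),"lip top z",np.median(top[:,2]),cv2.minAreaRect((top[:,:2]*1e3).astype(np.float32)))
f=t[t[:,2]<.13]
for a in (.06,.08,.1,.12):
    g=f[abs(f[:,2]-a)<.01];print(a,len(g),np.median(g,0) if len(g) else '')
E
```

```text
{'time_s': 24.6, 'joint_positions': [12.1758, 33.5119, 75.957, -0.0004, 70.2214, -89.9005], 'position': [0.6194, 0.2472, 0.2209], 'tcp_rot': [[-0.9779, -0.2092, 0.0053], [-0.2092, 0.9779, 0.0011], [-0.0054, 0.0, -1.0]], 'force': [-0.0712, 0.8005, -0.5773], 'opening': 0.9207}
[[0.0, -0.965, -0.262, 0.073], [1.0, 0.0, 0.0, -0.001], [-0.0, -0.262, 0.965, -0.161], [0.0, 0.0, 0.0, 1.0]]
4360 lip top z 0.14033488272840242 ((32.630950927734375, -0.5281257629394531), (60.02467346191406, 34.370643615722656), 89.9900131225586)
0.06 185 [0.00334561 0.00035551 0.06481449]
0.08 430 [ 0.00601577 -0.00076301  0.08038259]
0.1 519 [ 0.00950282 -0.00077675  0.10027603]
0.12 622 [ 0.0130114  -0.00079582  0.12071644]
```

View pics/wp.png

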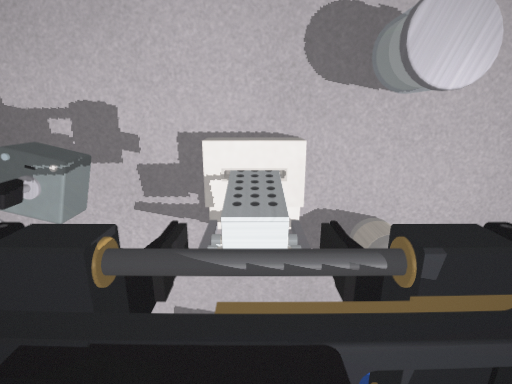

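>>> {"op": "move_arm", "data": {"moves": [{"hand": 80,"x": 0,"y": 0,"z": 0,"wx": 0,"wy": 0,"wz": 8},{"hand": 80,"x": 0,"y": 0,"z": 0,"wx": 0,"wy": 0,"wz": 8.1},{"hand": 80,"x": -0.3,"y": -0.5,"z": 0,"wx": 0,"wy": 0,"wz": 0},{"hand": 80,"x": -0.5,"y": -0.9,"z": 0,"wx": 0,"wy": 0,"wz": 0},{"hand": 80,"x": -0.5,"y": -1,"z": 0,"wx": 0,"wy": 0,"wz": 0},{"hand": 80,"x": -0.5,"y": -1,"z": 0,"wx": 0,"wy": 0,"wz": 0},{"hand": 80,"x": -0.5,"y": -1,"z": 0,"wx": 0,"wy": 0,"wz": 0},{"hand": 80,"x": -0.5,"y": -1,"z": 0,"wx": 0,"wy": 0,"wz": 0},{"hand": 80,"x": -0.5,"y": -1,"z": 0,"wx": 0,"wy": 0,"wz": 0},{"hand": 80,"x": -0.5,"y": -1,"z": 0,"wx": 0,"wy": 0,"wz": 0},{"hand": 80,"x": -0.5,"y": -1,"z": 0,"wx": 0,"wy": 0,"wz": 0},{"hand": 80,"x": -0.5,"y": -0.9,"z": 0.3,"wx": 0,"wy": 0,"wz": 0},{"hand": 80,"x": -0.5,"y": -0.64,"z": 0.5,"wx": 0,"wy": 0,"wz": 0},{"hand": 80,"x": 0,"y": 0,"z": 0,"wx": 0,"wy": 0,"wz": 0},{"hand": 80,"x": 0,"y": 0,"z": 0,"wx": 0,"wy": 0,"wz": 0}]}}

```text
time_s: 26.15
position: [0.7318, -0.0105, 0.1961]
tcp_rot: [[-0.998, 0.07, -0.004], [0.07, 0.998, 0.001], [0.004, 0.001, -1.0]]
force: [0.7, -0.1, 0.5]
opening: 0.918
```

```bash
python3 w.py q; python3 pic.py q
python3 - <<'E'
from h import *
c=dict(np.load("wq.npz"));Q=cloud(c);im=c["image"].max(2)
m=(Q[...,2]>.075)&(Q[...,2]<.11)&(abs(Q[...,0]-.683)<.05)&(abs(Q[...,1]+.01)<.05)
p=Q[m];print(len(p),p[:,2].max())
t=p[p[:,2]>.1];print(len(t),cv2.minAreaRect((t[:,:2]*1e3).astype(np.float32)),np.median(t,0))
v,u=np.where(m);print(u.min(),u.max(),v.min(),v.max())
E
```

```text
{'time_s': 26.15, 'joint_positions': [-9.5579, 40.4065, 66.0457, 0.0377, 73.7611, -95.5495], 'position': [0.7318, -0.0105, 0.1961], 'tcp_rot': [[-0.9975, 0.0701, -0.0036], [0.0701, 0.9975, 0.0012], [0.0036, 0.001, -1.0]], 'force': [0.689, -0.075, 0.4564], 'opening': 0.9182}
[[0.0, -0.965, -0.262, 0.073], [1.0, 0.0, 0.0, -0.001], [-0.0, -0.262, 0.965, -0.161], [0.0, 0.0, 0.0, 1.0]]
362 0.1054045282043426
346 ((681.1195068359375, -9.214529037475586), (9.636159896850586, 27.725872039794922), 86.1492691040039) [ 0.68113102 -0.00908633  0.10268542]
247 258 125 157
```

View pics/wq.png

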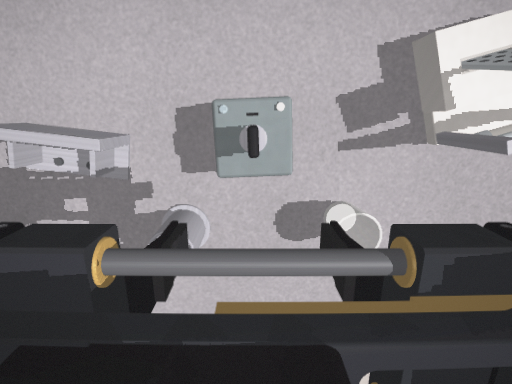

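View pics/sceneq.png

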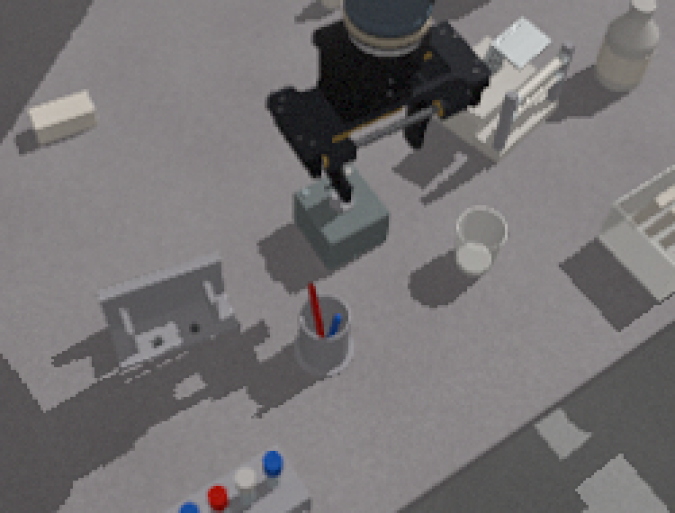

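>>> {"op": "move_arm", "data": {"moves": [{"hand": 80,"x": 0.6,"y": -0.1,"z": 0,"wx": 0,"wy": 0,"wz": 0},{"hand": 80,"x": 0.8,"y": 0,"z": 0,"wx": 0,"wy": 0,"wz": 0},{"hand": 60,"x": 0.59,"y": 0,"z": 0.2,"wx": 0,"wy": 0,"wz": 0},{"hand": 50,"x": 0,"y": 0,"z": 0.7,"wx": 0,"wy": 0,"wz": 0},{"hand": 50,"x": 0,"y": 0,"z": 0.8,"wx": 0,"wy": 0,"wz": 0},{"hand": 50,"x": 0,"y": 0,"z": 0.8,"wx": 0,"wy": 0,"wz": 0},{"hand": 50,"x": 0,"y": 0,"z": 0,"wx": 0,"wy": 0,"wz": 0},{"hand": 50,"x": 0,"y": 0,"z": 0,"wx": 0,"wy": 0,"wz": 0}]}}

```text
time_s: 27.1
position: [0.6829, -0.0084, 0.1361]
tcp_rot: [[-0.998, 0.069, 0.0], [0.069, 0.998, 0.0], [-0.0, 0.0, -1.0]]
force: [0.3, 0.3, 0.5]
opening: 0.585
```

```bash
python3 w.py r; python3 pic.py r
```

```text
{'time_s': 27.1, 'joint_positions': [-10.0628, 40.1428, 77.3651, 0.0049, 62.483, -96.1214], 'position': [0.6829, -0.0084, 0.1361], 'tcp_rot': [[-0.9976, 0.0688, 0.0002], [0.0688, 0.9976, 0.0], [-0.0002, 0.0001, -1.0]], 'force': [0.2547, 0.3275, 0.4983], 'opening': 0.5853}
[[0.0, -0.965, -0.262, 0.073], [1.0, 0.0, 0.0, -0.001], [-0.0, -0.262, 0.965, -0.161], [0.0, 0.0, 0.0, 1.0]]
```

View pics/wr.png

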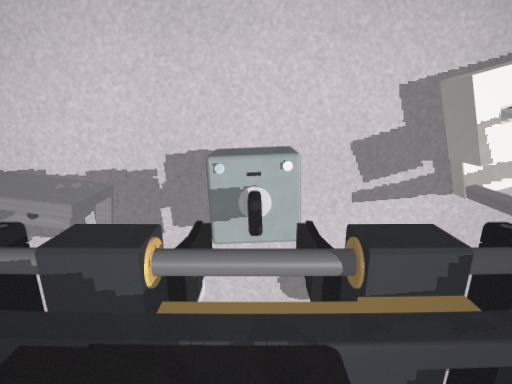

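View pics/sider.png

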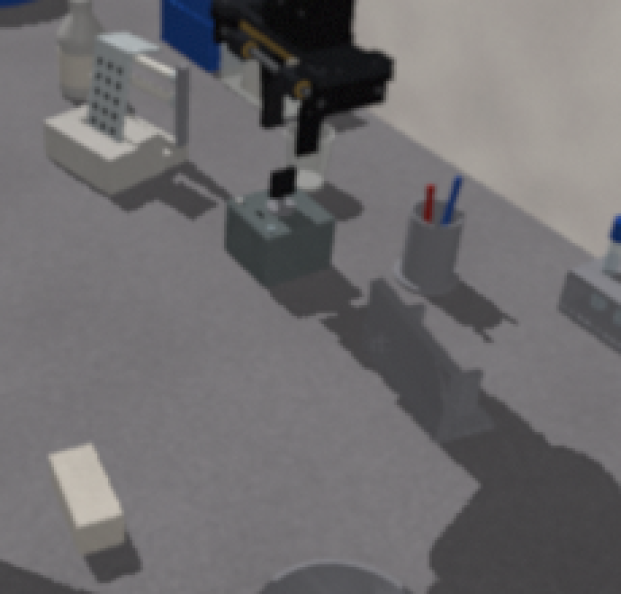

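>>> {"op": "move_arm", "data": {"moves": [{"hand": 50,"x": 0.02,"y": -0.03,"z": 0.7,"wx": 0,"wy": 0,"wz": 0},{"hand": 50,"x": 0,"y": 0,"z": 0.8,"wx": 0,"wy": 0,"wz": 0},{"hand": 50,"x": 0,"y": 0,"z": 0.7,"wx": 0,"wy": 0,"wz": 0},{"hand": 50,"x": 0,"y": 0,"z": 0.3,"wx": 0,"wy": 0,"wz": 0},{"hand": 50,"x": 0,"y": 0,"z": 0,"wx": 0,"wy": 0,"wz": 0},{"hand": 50,"x": 0,"y": 0,"z": 0,"wx": 0,"wy": 0,"wz": 0}]}}

```text
time_s: 27.85
position: [0.6831, -0.0102, 0.0741]
tcp_rot: [[-0.998, 0.07, 0.002], [0.07, 0.998, -0.0], [-0.002, -0.0, -1.0]]
force: [-0.2, -0.3, 1.5]
opening: 0.574
```

>>> {"op": "move_arm", "data": {"moves": [{"hand": 0,"x": 0,"y": 0,"z": 0,"wx": 0,"wy": 0,"wz": 0},{"hand": 0,"x": 0,"y": 0,"z": 0,"wx": 0,"wy": 0,"wz": 0},{"hand": 0,"x": 0,"y": 0,"z": 0,"wx": 0,"wy": 0,"wz": 0},{"hand": 0,"x": 0,"y": 0,"z": 0,"wx": 0,"wy": 0,"wz": 0},{"hand": 0,"x": 0,"y": 0,"z": 0,"wx": 0,"wy": 0,"wz": 0},{"hand": 0,"x": 0,"y": 0,"z": 0,"wx": 0,"wy": 0,"wz": 0},{"hand": 0,"x": 0,"y": 0,"z": 0,"wx": 0,"wy": 0,"wz": 0},{"hand": 0,"x": 0,"y": 0,"z": 0,"wx": 0,"wy": 0,"wz": 0},{"hand": 0,"x": 0,"y": 0,"z": 0,"wx": 0,"wy": 0,"wz": 0}]}}

```text
time_s: 28.75
position: [0.6827, -0.0078, 0.0732]
tcp_rot: [[-0.997, 0.071, 0.001], [0.071, 0.997, 0.003], [-0.001, 0.003, -1.0]]
force: [1.6, 5.5, 0.7]
opening: 0.115
```

>>> {"op": "move_arm", "data": {"moves": [{"hand": 0,"x": 0,"y": 0.06,"z": 0,"wx": 0,"wy": 0,"wz": 0},{"hand": 0,"x": 0,"y": 0,"z": 0,"wx": 0,"wy": 0,"wz": 8},{"hand": 0,"x": 0,"y": 0,"z": 0,"wx": 0,"wy": 0,"wz": 8},{"hand": 0,"x": 0,"y": 0,"z": 0,"wx": 0,"wy": 0,"wz": 8},{"hand": 0,"x": 0,"y": 0,"z": 0,"wx": 0,"wy": 0,"wz": 8},{"hand": 0,"x": 0,"y": 0,"z": 0,"wx": 0,"wy": 0,"wz": 0}]}}

```text
time_s: 29.35
position: [0.6827, -0.0078, 0.0732]
tcp_rot: [[-0.809, 0.588, 0.001], [0.588, 0.809, 0.001], [0.0, 0.001, -1.0]]
force: [1.4, 2.8, -0.7]
opening: 0.111
```

```bash
python3 -c "
from rig import bot;s=bot.read_state();print(s['joint_positions'].round(2),s['force'],s['moment'],s['opening'])"
```

```text
[-10.04  44.63  79.47   0.09  55.88 -64.07] [ 1.37891694  2.83342161 -0.7189928 ] [ 0.66007827 -0.21023346  0.07992485] 0.11096054677123383
```

>>> {"op": "move_arm", "data": {"moves": [{"hand": 0,"x": 0,"y": 0,"z": 0,"wx": 0,"wy": 0,"wz": 8},{"hand": 0,"x": 0,"y": 0,"z": 0,"wx": 0,"wy": 0,"wz": 8},{"hand": 0,"x": 0,"y": 0,"z": 0,"wx": 0,"wy": 0,"wz": 8},{"hand": 0,"x": 0,"y": 0,"z": 0,"wx": 0,"wy": 0,"wz": 6},{"hand": 0,"x": 0,"y": 0,"z": 0,"wx": 0,"wy": 0,"wz": 0}]}}

```text
time_s: 29.85
position: [0.6827, -0.0078, 0.0732]
tcp_rot: [[-0.409, 0.913, 0.001], [0.913, 0.409, 0.001], [0.001, 0.001, -1.0]]
force: [1.4, 4.0, 1.0]
opening: 0.111
```

```bash
python3 -c "
from rig import bot;s=bot.read_state();print(s['joint_positions'].round(2),s['force'],s['moment'],s['opening'])"
```

```text
[-10.04  44.62  79.47   0.08  55.88 -34.22] [1.44756688 4.03466728 1.04168119] [ 0.61052113 -0.21957491  0.11565217] 0.11068603958488522
```

>>> {"op": "move_arm", "data": {"moves": [{"hand": 0,"x": 0,"y": 0,"z": 0,"wx": 0,"wy": 0,"wz": 3},{"hand": 0,"x": 0,"y": 0,"z": 0,"wx": 0,"wy": 0,"wz": 2},{"hand": 0,"x": 0,"y": 0,"z": 0,"wx": 0,"wy": 0,"wz": 0}]}}

```text
time_s: 30.15
position: [0.6827, -0.0078, 0.0732]
tcp_rot: [[-0.331, 0.944, 0.001], [0.944, 0.331, 0.0], [0.0, 0.001, -1.0]]
force: [1.4, 4.4, -0.1]
opening: 0.118
```

```bash
python3 -c "
from rig import bot;s=bot.read_state();print(s['joint_positions'].round(2),s['force'],s['moment'],s['opening'])"
```

```text
[-1.003e+01  4.462e+01  7.947e+01  4.000e-02  5.587e+01 -2.935e+01] [ 1.35445722  4.43376783 -0.09459385] [ 0.81473589 -0.17551818  0.59220932] 0.11802102637272323
```

The moment about z jumped from 0.12 to 0.59 N m at 66.7°, so the key is at its stop. I'll hold it there, then let go.

>>> {"op": "move_arm", "data": {"moves": [{"hand": 0,"x": 0,"y": 0,"z": 0,"wx": 0,"wy": 0,"wz": 0},{"hand": 0,"x": 0,"y": 0,"z": 0,"wx": 0,"wy": 0,"wz": 0},{"hand": 0,"x": 0,"y": 0,"z": 0,"wx": 0,"wy": 0,"wz": 0},{"hand": 0,"x": 0,"y": 0,"z": 0,"wx": 0,"wy": 0,"wz": 0},{"hand": 0,"x": 0,"y": 0,"z": 0,"wx": 0,"wy": 0,"wz": 0},{"hand": 0,"x": 0,"y": 0,"z": 0,"wx": 0,"wy": 0,"wz": 0},{"hand": 0,"x": 0,"y": 0,"z": 0,"wx": 0,"wy": 0,"wz": 0},{"hand": 0,"x": 0,"y": 0,"z": 0,"wx": 0,"wy": 0,"wz": 0},{"hand": 0,"x": 0,"y": 0,"z": 0,"wx": 0,"wy": 0,"wz": 0},{"hand": 0,"x": 0,"y": 0,"z": 0,"wx": 0,"wy": 0,"wz": 0}]}}

```text
time_s: 31.15
position: [0.6827, -0.0078, 0.0731]
tcp_rot: [[-0.33, 0.944, 0.001], [0.944, 0.33, 0.001], [0.0, 0.001, -1.0]]
force: [0.9, 4.7, 1.0]
opening: 0.111
```

>>> {"op": "move_arm", "data": {"moves": [{"hand": 70,"x": 0,"y": 0,"z": 0,"wx": 0,"wy": 0,"wz": 0},{"hand": 70,"x": 0,"y": 0,"z": 0,"wx": 0,"wy": 0,"wz": 0},{"hand": 70,"x": 0,"y": 0,"z": 0,"wx": 0,"wy": 0,"wz": 0},{"hand": 70,"x": 0,"y": 0,"z": 0,"wx": 0,"wy": 0,"wz": 0},{"hand": 70,"x": 0,"y": 0,"z": 0,"wx": 0,"wy": 0,"wz": 0},{"hand": 70,"x": 0,"y": 0,"z": 0,"wx": 0,"wy": 0,"wz": 0},{"hand": 70,"x": 0,"y": 0,"z": 0,"wx": 0,"wy": 0,"wz": 0},{"hand": 70,"x": 0,"y": 0,"z": 0,"wx": 0,"wy": 0,"wz": 0},{"hand": 70,"x": 0,"y": 0,"z": 0,"wx": 0,"wy": 0,"wz": 0},{"hand": 70,"x": 0,"y": 0,"z": 0,"wx": 0,"wy": 0,"wz": 0},{"hand": 70,"x": 0,"y": 0,"z": -0.4,"wx": 0,"wy": 0,"wz": 0},{"hand": 70,"x": 0,"y": 0,"z": -0.8,"wx": 0,"wy": 0,"wz": 0},{"hand": 70,"x": 0,"y": 0,"z": -1,"wx": 0,"wy": 0,"wz": 0},{"hand": 70,"x": 0,"y": 0,"z": -1,"wx": 0,"wy": 0,"wz": 0},{"hand": 70,"x": 0,"y": 0,"z": -1,"wx": 0,"wy": 0,"wz": 0},{"hand": 70,"x": 0,"y": 0,"z": -1,"wx": 0,"wy": 0,"wz": 0},{"hand": 70,"x": 0,"y": 0,"z": -0.5,"wx": 0,"wy": 0,"wz": 0},{"hand": 70,"x": 0,"y": 0,"z": 0,"wx": 0,"wy": 0,"wz": 0},{"hand": 70,"x": 0,"y": 0,"z": 0,"wx": 0,"wy": 0,"wz": 0}]}}

```text
time_s: 33.05
position: [0.6819, -0.0085, 0.2151]
tcp_rot: [[-0.325, 0.946, -0.001], [0.946, 0.325, 0.0], [0.0, -0.001, -1.0]]
force: [-0.1, 0.4, -0.3]
opening: 0.804
```

```bash
python3 w.py s; python3 pic.py s
python3 - <<'E'
from h import *
for n in("scene","side","w"):
    c=dict(np.load(n+"s.npz"));q=cloud(c).reshape(-1,3);k=c["image"].reshape(-1,3).max(1);k=(k<70)&np.isfinite(q[:,0]);q=q[k]
    q=q[(abs(q[:,0]-.683)<.03)&(abs(q[:,1]+.01)<.03)&(q[:,2]>.08)&(q[:,2]<.107)];print(n,len(q),cv2.minAreaRect((q[:,:2]*1e3).astype(np.float32)) if len(q)>3 else'')
E
```

```text
{'time_s': 33.05, 'joint_positions': [-10.0798, 35.2078, 73.5713, -0.0011, 71.2771, -29.0517], 'position': [0.6819, -0.0085, 0.2151], 'tcp_rot': [[-0.3251, 0.9457, -0.001], [0.9457, 0.3251, 0.0002], [0.0005, -0.0009, -1.0]], 'force': [-0.1396, 0.3924, -0.3316], 'opening': 0.8037}
[[0.0, -0.965, -0.262, 0.071], [1.0, 0.0, 0.001, -0.002], [-0.001, -0.262, 0.965, -0.161], [0.0, 0.0, 0.0, 1.0]]
scene 53 ((684.9280395507812, -10.298164367675781), (9.412399291992188, 29.51566505432129), 86.46614074707031)
side 84 ((680.353759765625, -11.866106033325195), (11.28822135925293, 27.07552719116211), 74.97311401367188)
w 372 ((681.1661376953125, -8.56544017791748), (10.134336471557617, 27.714292526245117), 86.87047576904297)
```

View pics/scenes.png

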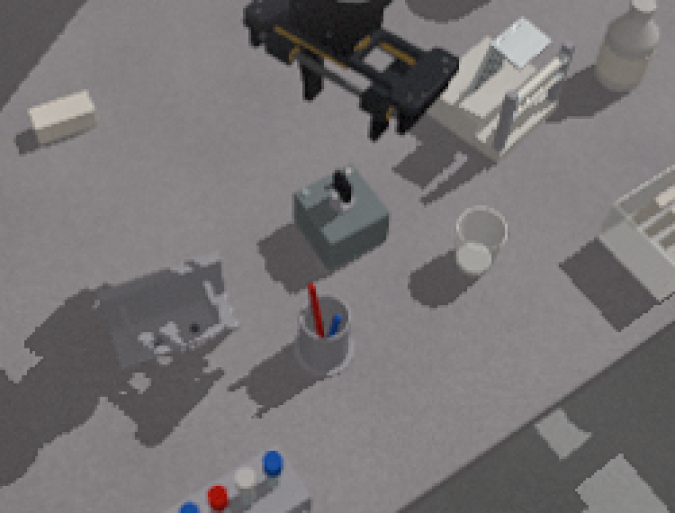

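View pics/sides.png

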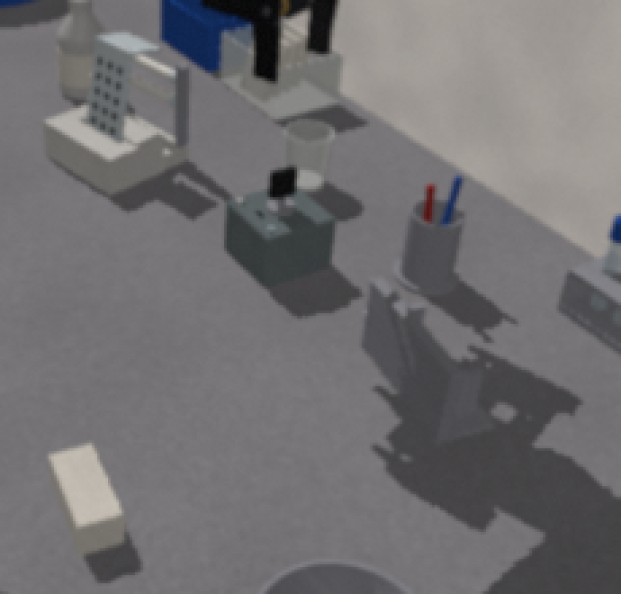

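Run:
```python
from h import *
o=np.array([.6157,.2465,0]);R3=np.c_[[.978,.209,0],[-.209,.978,0],[0,0,1]]
for n in("scenes","sides","wp"):
    c=dict(np.load(n+".npz"));q=cloud(c).reshape(-1,3);q=q[np.isfinite(q[:,0])];L=(q-o)@R3
    t=L[(abs(L[:,0]-.03)<.05)&(abs(L[:,1])<.027)&(L[:,2]>.055)&(L[:,2]<.155)]
    u=t[(t[:,2]>.06)&(t[:,2]<.125)&(t[:,0]<.025)]
    print(n,len(t),"top z 97%",np.percentile(t[:,2],97).round(4),"x max",np.percentile(t[t[:,2]>.128][:,0],98).round(4), "fit dx/dz",np.polyfit(u[:,2],u[:,0],1).round(4) if len(u)>20 else '')
    p=t[t[:,2]>.128]
    if len(p)>20: print("  lip top z vs x",np.polyfit(p[:,0],p[:,2],1).round(4))
```

```text
scenes 331 top z 97% 0.1435 x max 0.0642 fit dx/dz [ 1.749e-01 -1.000e-04]
  lip top z vs x [-0.1765  0.1466]
sides 526 top z 97% 0.1434 x max 0.0595 fit dx/dz [ 0.1727 -0.0072]
  lip top z vs x [0.0577 0.1365]
wp 4024 top z 97% 0.143 x max 0.0492 fit dx/dz [ 0.1733 -0.0079]
  lip top z vs x [0.0076 0.1391]
```

```bash
python3 -c "
from rig import order,bot;print(order.hand_in());print(bot.read_state()['time_s'])"
```

```text
the job is handed in; nothing more can be done
None
the job is handed in; nothing more can be done
```

I did the whole job in the order asked and handed it in. The arm's clock read about 33 s at the last move, and the gripper was clear of everything. Handing in reports no verdict.

- **Tipping at the fence:** I brought the tray up plain end first and pushed on the lip's outer face with the fingers to tip it. Up to about 12 N showed on the wrist in the readings I took along the way. Let go, it stood by itself, vertical and square to the fence, with its top at 129 mm.
- **Dock:** I regripped it by its width and lowered it into the slot, lip end up. Its top now sits at about 143 mm, against 143.9 mm expected when fully down. It rests about 10° toward the lamps, because the slot is wider than the plate and the lip's weight pulls it over. The lip sits above lamp height.
- **Key:** I turned it 66.7° clockwise, and the torque jumped from 0.12 to 0.59 N m at the stop. I held it there for about 1 s and released it. In two of the three camera views it is back within 1° of its rest angle.
- **Disagreeing check:** the side camera's fit of the key was about 11° off the other two. It rests on few pixels, and the picture shows the key at rest, so I trusted the others.
- **Other things on the counter:** those in view in the last two pictures look unmoved. I judged this by eye and did not measure it; the bowl, jar and drop bottle are mostly outside those cropped views.

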